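# Re-sort the pressing weights on three glued print panels

### The arm

A 6-joint arm with a two-finger parallel gripper is mounted at the origin on the work surface. World frame = base frame: x ahead of the robot, y to its left, z up, the work surface at z = 0. Lengths are in mm, angles in rad, forces in N, time in s.
With the tool pointing down it reaches from about 275 to 725 mm from the base axis. Payload 5.6 kg.
Tool frame: the origin (TCP) lies at the very end of the fingers, on their centre line; the grasp point (between the pads) lies behind it (manip.grip_depth is the x of the grasp point in the tool frame, in mm); x points along the fingers, y is the direction in which the jaws open and shut, and the axes are right-handed (so a half turn about x gives the same grasp; the last joint's range is limited). The gripper opens to 85 mm and grips with 20 to 120 N. Pads are 22 mm wide; open, the fingers measure 114 mm over their backs; the gripper's body (76 mm by 85 mm) begins 54 mm behind the grasp point. The pads swing forward as they close: fully open they stand 13 mm farther back than shut.
Start: joints at [-0.954, 0.255, 0.108, 0, -1.424, -0.285], TCP at [179.179, -519.988, 231.283] pointing down, gripper open.
Joint ranges: [-2.95, 2.95], [-1.21, 1.97], [-1.09, 1.5], [-2.87, 1.71], [-2.94, -0.07], [-3.05, 3.05]. Speed limits (rad/s): [2.57, 2.57, 3.14, 3.14, 3.14, 3.14].

### API

Orientations are given as a 3x3 rotation matrix whose columns are the frame's x, y, z axes.
In Python, from workcell import sensors, snapshot, manip gives the robot as it stands. The module is installed in compiled form; this text tells all that it offers.
- The arm moves only by the tool move_arm, never from a script. Its argument "deltas" is a list of rows, each an object with "travel": the shift along the world's x, y, z in mm, a list of three; "rot": the turn, a rotation vector about the world's x, y, z in rad, a list of three; "grip": the gripper's target within -1 to 1 (shut at 1, half-way at 0, fully open at -1). In form: [{"travel": [x, y, z], "rot": [wx, wy, wz], "grip": grip}, ...]. A call has 1 to 20 rows; each row shifts and turns the commanded pose from where the row before left it; what a row does not reach is not made up. A row lasts 1/12 s, in which the tool goes at most 41.7 mm and 7.16 degrees, less where a joint would pass 70% of its speed; a pose out of reach is approached as far as the arm can. A call is refused whole if a number of a shift passes 41.7 or a number of a turn 0.125, either way. A call with a gripper value outside its range is refused whole. The fingers move at their own pace and stop on an object; the grip force is fixed at half the most. Time passes only in rows, so rows that do not move let the fingers close. It gives the time, the measured TCP pose, the force and the opening at its end, in the units of the state.
- sensors.read_state(): the state, without advancing time (a new reading comes with each control period).
- snapshot(name): name is "scene" or "side" or "wrist"; returns a dict with "color" (480x640x3 uint8, red, green, blue), "K" (3x3 intrinsics, pixels), "pose" (4x4, takes a point from camera to world coordinates). Camera axes: x right, y down, z forward; pixel columns grow to the right and rows downward; lengths in mm; the calibration is good to about 2 mm. A picture is of the moment at which its call begins. There is no depth.
- manip.hand_in(): hands the job in, once; it reports no verdict.
The state is a dict: "time_s": time; "joints": joint angles; "qd": joint speeds; "joint_torque": joint torques, N m; "tool_pos": TCP position; "eef_rot": TCP orientation; "force": force on the tool from outside, world axes, zero at the start; "moment": the same for the moment, N m; "opening": finger opening in mm.
Only numpy, scipy, OpenCV 4.12 (cv2) and the standard library are available. Lean on these libraries where they do the work, as an engineer would, in place of code of your own. Each camera call takes 0.05 s, during which the arm holds its last target.

### The job

The pressing weights on the three freshly glued print panels are mixed up: move them so that the large round weight stands upright in the middle of the large panel, the medium oblong weight in the middle of the medium panel and the small square weight in the middle of the small panel. Each panel has room for one weight only, so on the way park one of them on the round cork mat and let go of it there; do not stack the weights, knock them together or tip them over. Leave the glue pot, the tack tin and the sanding block standing where they are.

Things in the scene. Friction and masses are not known exactly. Their poses are not given: they have to be found in the camera images.
- weight_large_c (a point): Large weight, loose, 0.85 kg: round dark steel disc, diameter 90, 18 thick, with an upright dark-wood knob (neck diameter 28 from 18 to 52 above the underside, head diameter 32 up to 62 mm). Point: its centre, 31 mm above the underside; z up. Grasp the knob from above, 44 mm above the underside. Starts on the medium panel.
- weight_medium_c (a point): Medium weight, loose, 0.45 kg: oblong dark steel slab 64 (x) x 46 (y) x 18 mm with an upright dark-wood bar handle, 56 long (x), 16 thick (y), from 18 to 62 mm above the underside. Point: its centre, 31 mm above the underside; z up. Grasp the bar across its thickness (closing along y) from above, 44 mm above the underside. Starts on the small panel.
- weight_small_c (a point): Small weight, loose, 0.33 kg: square dark steel slab 40 x 40 x 18 mm with an upright round steel post, diameter 20, from 18 to 62 mm above the underside. Point: its centre, 31 mm above the underside; z up. Grasp the post from above, 44 mm above the underside. Starts on the large panel.
- panel_large: Large print panel, fixed: plywood with a white paper print and a thin dark border line, 155 (x) x 125 (y) mm, 12 mm thick, flat on the bench. Origin at the centre of its underside, z up; its top is 12 mm above that.
- panel_medium: Medium print panel, fixed, same make: 120 (x) x 98 (y) mm, 12 mm thick. Origin at the centre of its underside.
- panel_small: Small print panel, fixed, same make: 90 (x) x 75 (y) mm, 12 mm thick. Origin at the centre of its underside.
- mat: Round cork mat, fixed, diameter 110 mm, 5 mm thick, empty at the start: the free spot. Origin at the centre of its underside; its top is 5 mm above that.
- glue_pot_c (a point): Closed white glue pot with a grey lid, loose, diameter 64 mm, 66 mm high, standing among the panels. The point is at its centre, 33 mm above the bench. Not to be disturbed.
- tack_tin_c (a point): Small round metal tack tin, loose, diameter 46 mm, 27 mm high. The point is at its centre, half-way up. Not to be disturbed.
- sanding_block_c (a point): Cork sanding block, loose, 34 (x) x 58 (y) x 22 mm. The point is at its centre, half-way up. Not to be disturbed.

How it is judged:
By the outcome, as a careful person would: the job done as asked, in the order asked, and still so for the second after the job is handed in, with the robot touching nothing.
It also fails if it takes over 125 s, if anything falls off the work surface, if the arm or the gripper's body presses on something with over 40 N, if the wrist force passes 120 N, or if a joint passes its speed limit or range.

## Working session

There is one attempt and no reset: what is moved stays moved. The work goes in short steps, Python scripts to look and compute and a tool call to move; the robot and the scene stay as the last step left them, time stands still between calls to the robot, and variables do not carry over. Pictures are saved under pics/ and viewed, and the job is handed in when it is done.

Besides the shell and the picture viewer there is one more tool, called after "Emit:" by a JSON object that holds its "name" and its "arguments", one argument or row to a line. move_arm: Moves the arm, as the interface text tells. Its arguments: {"type":"object","properties":{"deltas":{"type":"array"}},"required":["deltas"]}

```bash
mkdir -p pics
python3 - <<'E'
from workcell import sensors, snapshot, manip
import cv2, numpy as np
print(manip.grip_depth)
s=sensors.read_state(); print({k:np.round(v,3).tolist() for k,v in s.items()})
for n in ["scene","side","wrist"]:
    d=snapshot(n); cv2.imwrite(f"pics/{n}0.png",d["color"][:,:,::-1]); print(n,d["K"].tolist(),np.round(d["pose"],4).tolist())
    np.savez(f"{n}0.npz",**d)
E
```

```text
-18.700000000000003
{'time_s': 0.0, 'joints': [-0.954, 0.256, 0.107, -0.0, -1.424, -0.285], 'qd': [0.001, 0.0, -0.001, -0.001, 0.0, -0.0], 'joint_torque': [0.002, -38.663, 23.795, 5.365, -0.006, 0.0], 'tool_pos': [179.008, -519.518, 230.382], 'eef_rot': [[-0.001, -0.326, 0.945], [0.002, 0.945, 0.326], [-1.0, 0.002, -0.0]], 'force': [-0.055, -0.987, -0.279], 'moment': [0.013, -0.034, -0.045], 'opening': 85.199}
scene [[498.5009833309583, 0.0, 315.90390111395965], [0.0, 498.5009833309583, 239.0542223856364], [0.0, 0.0, 1.0]] [[-0.0342, 0.6989, -0.7144, 1342.7634], [0.9993, 0.0347, -0.0138, 23.2437], [0.0152, -0.7143, -0.6996, 803.738], [0.0, 0.0, 0.0, 1.0]]
side [[620.827737740665, 0.0, 323.9562696500575], [0.0, 620.827737740665, 235.26994779833697], [0.0, 0.0, 1.0]] [[-0.8708, -0.2906, 0.3966, 51.2287], [-0.4914, 0.5424, -0.6815, 857.828], [-0.0171, -0.7883, -0.615, 826.7649], [0.0, 0.0, 0.0, 1.0]]
wrist [[348.5212692763219, 0.0, 324.54290477783525], [0.0, 348.5212692763219, 240.44575045025644], [0.0, 0.0, 1.0]] [[-0.3254, 0.9015, 0.2854, 106.5861], [0.9456, 0.3098, 0.0996, -545.5184], [0.0013, 0.3023, -0.9532, 372.3685], [0.0, 0.0, 0.0, 1.0]]
```

View pics/scene0.png

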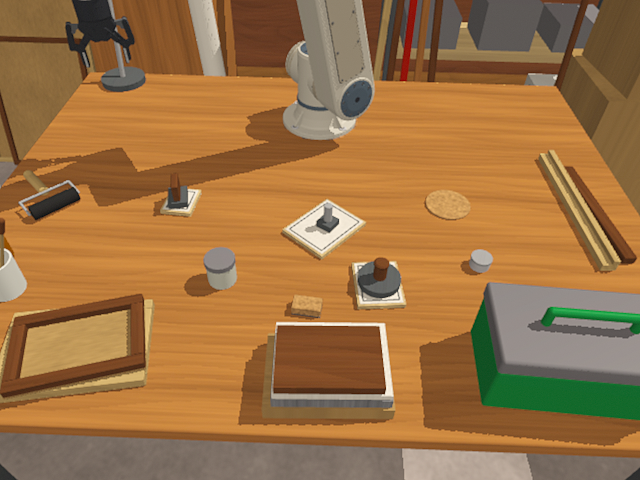

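View pics/side0.png

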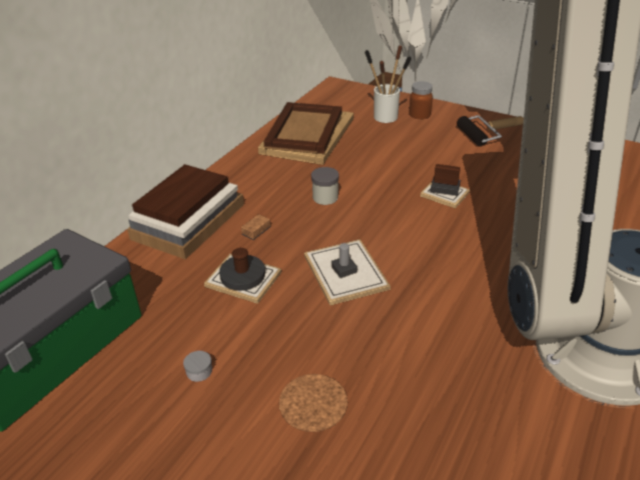

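View pics/wrist0.png

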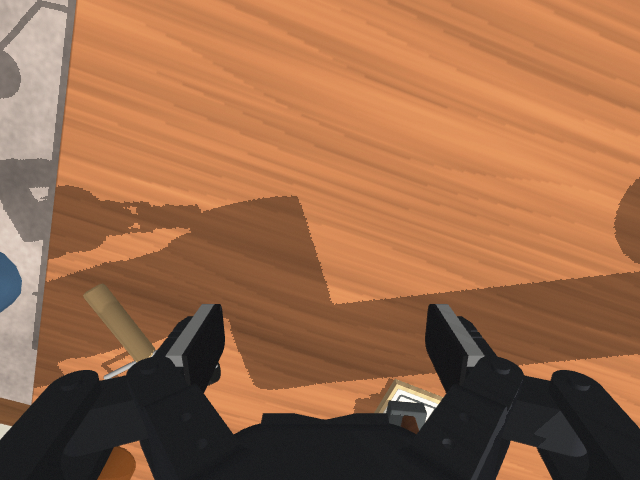

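```bash
cat > h.py <<'E'
import numpy as np, cv2
def load(n): 
    d=np.load(n+".npz"); return d["color"],d["K"],d["pose"]
def ray(K,P,uv,z):
    uv=np.atleast_2d(np.asarray(uv,float))
    r=np.c_[(uv[:,0]-K[0,2])/K[0,0],(uv[:,1]-K[1,2])/K[1,1],np.ones(len(uv))]@P[:3,:3].T
    return P[:3,3]+r*((z-P[2,3])/r[:,2])[:,None]
def proj(K,P,X):
    c=(np.atleast_2d(X)-P[:3,3])@P[:3,:3]; p=c@K.T; return p[:,:2]/p[:,2:]
E
python3 - <<'E'
from h import *
c,K,P=load("scene0"); s,_,_=load("side0")
def crop(c,x,y,w,h): return cv2.resize(c[y:y+h,x:x+w],(400,300),interpolation=cv2.INTER_NEAREST)
a=np.vstack([np.hstack([crop(c,270,190,100,75),crop(c,330,240,100,75)]),np.hstack([crop(c,140,160,80,60),crop(c,410,170,100,75)])])
b=np.vstack([np.hstack([crop(s,296,231,100,75),crop(s,195,235,100,75)]),np.hstack([crop(s,410,150,80,60),crop(s,263,365,100,75)])])
cv2.imwrite("pics/cs.png",a[:,:,::-1]);cv2.imwrite("pics/cd.png",b[:,:,::-1])
E
```

```text
(no output)
```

View pics/cs.png

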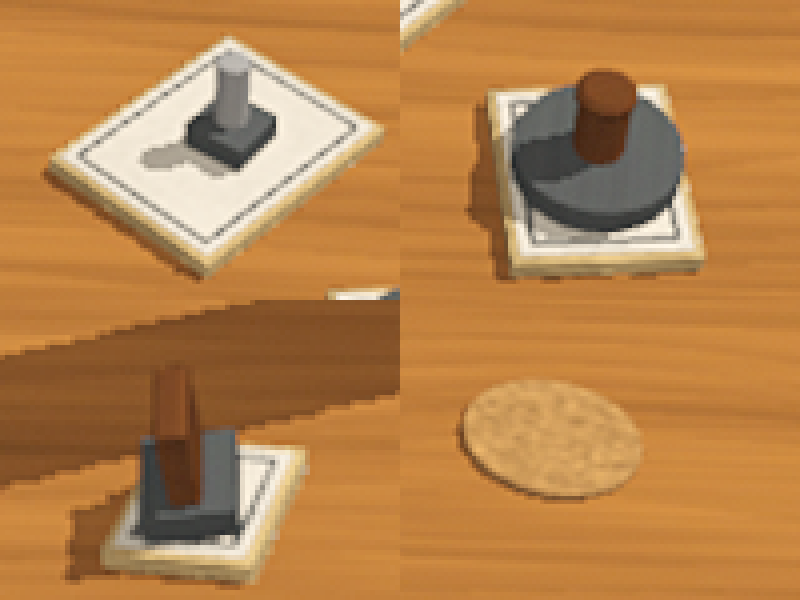

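View pics/cd.png

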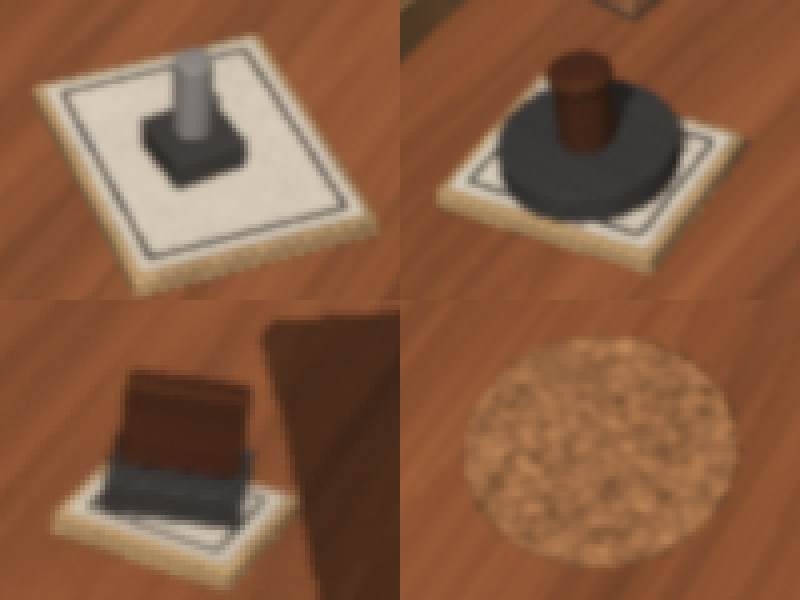

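```bash
cat > m.py <<'E'
from h import *
import sys
boxes={"scene":{"large":(275,190,95,75),"medium":(345,250,65,65),"small":(155,180,50,40)},
"side":{"large":(300,235,95,70),"medium":(200,245,85,60),"small":(415,170,58,40)}}
for n in ["scene","side"]:
    c,K,P=load(n+"0"); hsv=cv2.cvtColor(c,cv2.COLOR_RGB2HSV)
    for p,(x,y,w,h) in boxes[n].items():
        H=hsv[y:y+h,x:x+w]
        m=((H[...,1]<75)&(H[...,2]>135)).astype(np.uint8)
        k,l,st,_=cv2.connectedComponentsWithStats(m)
        m=np.isin(l,[i for i in range(1,k) if st[i,4]>12])
        vv,uu=np.nonzero(m)
        pts=ray(K,P,np.c_[uu+x,vv+y],12)[:,:2].astype(np.float32)
        r=cv2.minAreaRect(pts); print(n,p,np.round(r[0],1),np.round(r[1],1),round(r[2],1), np.round(cv2.boxPoints(r)).tolist())
        o=c[y:y+h,x:x+w].copy(); o[m]=[255,0,255]; cv2.imwrite(f"pics/m_{n}_{p}.png",cv2.resize(o[:,:,::-1],(400,300),interpolation=0))
E
python3 m.py
python3 - <<'E'
import cv2,numpy as np
cv2.imwrite("pics/mm.png",cv2.resize(np.vstack([np.hstack([cv2.imread(f"pics/m_{n}_{p}.png") for p in ["large","medium","small"]]) for n in ["scene","side"]]),(800,400)))
E
```

```text
scene large [514.8  58.7] [206.3 148. ] 49.1 [[391.0, 29.0], [503.0, -68.0], [638.0, 88.0], [527.0, 185.0]]
scene medium [656.2 140.8] [111.9  89.7] 5.2 [[596.0, 180.0], [605.0, 91.0], [716.0, 101.0], [708.0, 191.0]]
scene small [ 410.4 -328.8] [66.  84.4] 83.7 [[365.0, -357.0], [449.0, -366.0], [456.0, -301.0], [372.0, -291.0]]
side large [487.1  26.3] [116.7 148.7] 49.0 [[393.0, 31.0], [505.0, -67.0], [581.0, 22.0], [469.0, 119.0]]
side medium [656.2 142.3] [112.   90.5] 5.2 [[596.0, 182.0], [605.0, 92.0], [716.0, 102.0], [708.0, 192.0]]
side small [ 411.7 -327. ] [66.5 82.5] 85.6 [[368.0, -357.0], [450.0, -363.0], [455.0, -297.0], [373.0, -291.0]]
```

View pics/mm.png

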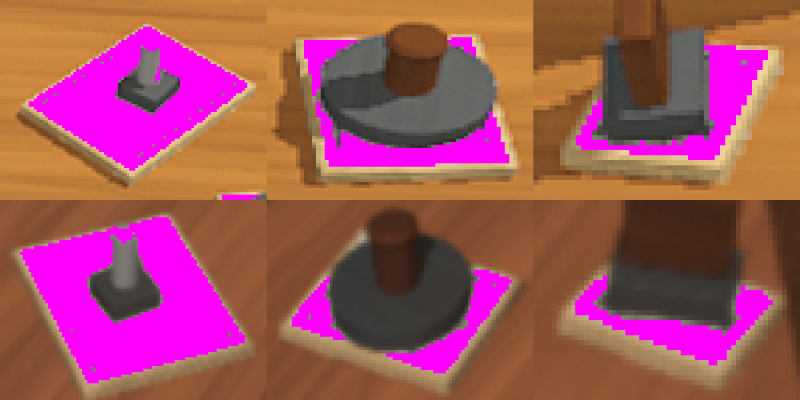

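```bash
sed -i 's/"large":(275,190,95,75)/"large":(275,190,95,68)/' m.py; sed -i 's/m=((H/m=((H/' m.py; python3 m.py | grep "scene large"
python3 - <<'E'
from h import *
A=load("scene0");B=load("side0")
def tri(a,b):
    M=np.zeros((3,3));v=np.zeros(3)
    for (c,K,P),uv in((A,a),(B,b)):
        o=P[:3,3]; d=ray(K,P,uv,0)[0]-o; d/=np.linalg.norm(d); Q=np.eye(3)-np.outer(d,d); M+=Q; v+=Q@o
    return np.linalg.solve(M,v)
for n,a,b,z in [("small",(327.5,205),(344.2,246),74),("large",(381.2,262.5),(240.2,252.5),74),("medium",(173.9,179.9),(447.1,166.1),74)]:
    print(n,tri(a,b).round(1),ray(A[1],A[2],a,z)[0].round(1),ray(B[1],B[2],b,z)[0].round(1))
# mat by colour texture: hand extents
for n,(c,K,P),bx in (("scene",A,(415,180,65,50)),("side",B,(270,365,90,75))):
    x,y,w,h=bx
    hsv=cv2.cvtColor(cv2.medianBlur(c,5),cv2.COLOR_RGB2HSV)[y:y+h,x:x+w]
    print(n,hsv[h//2,w//2],hsv[2,2],hsv[-3,-3])
    Z=hsv.reshape(-1,3).astype(np.float32)
    rgb=cv2.medianBlur(c,5)[y:y+h,x:x+w].reshape(-1,3).astype(np.float32)
    _,lab,ce=cv2.kmeans(rgb,2,None,(3,30,.1),5,cv2.KMEANS_PP_CENTERS); lab=lab.reshape(h,w)
    m=(lab==lab[h//2,w//2]).astype(np.uint8)
    m=cv2.morphologyEx(cv2.morphologyEx(m,cv2.MORPH_OPEN,np.ones((3,3))),cv2.MORPH_CLOSE,np.ones((5,5)))
    k,l,st,ce=cv2.connectedComponentsWithStats(m); i=1+np.argmax(st[1:,4]); 
    vv,uu=np.nonzero(l==i); pts=ray(K,P,np.c_[uu+x,vv+y],5)[:,:2].astype(np.float32)
    print("mat",cv2.minEnclosingCircle(pts),pts.mean(0), pts.min(0),pts.max(0))
# other objects: hand pixels tops
for nm,a,b,z in [("glue",(220,257),(324.5,178),66),("tin",(481,258),(198,360),27),("block",(307,300),(257,224),22)]:
    print(nm,ray(A[1],A[2],a,z)[0].round(),ray(B[1],B[2],b,z)[0].round())
E
```

```text
scene large [486.   25.4] [118. 148.] 49.0 [[391.0, 29.0], [503.0, -68.0], [581.0, 21.0], [469.0, 118.0]]
small [486.4  31.9  72.7] [486.9  31.2  74. ] [485.7  34.6  74. ]
large [654.5 142.3  70.1] [658.2 141.7  74. ] [651.5 146.   74. ]
medium [ 414.8 -333.2   74. ] [ 414.6 -333.4   74. ] [ 414.8 -333.    74. ]
scene [ 17 142 209] [ 15 176 200] [ 15 174 199]
mat ((383.8361511230469, 330.6990966796875), 55.043460845947266) [385.2876  330.73468] [330.59155 277.46948] [438.75333 384.05206]
side [ 13 141 157] [ 11 164 137] [ 11 165 141]
mat ((384.8219299316406, 332.3888244628906), 55.87641525268555) [384.28818 333.81088] [331.29984 278.49976] [440.38663 387.3801 ]
glue [ 651. -184.   66.] [ 644. -169.   66.]
tin [590. 366.  27.] [586. 367.  27.]
block [719.  -4.  22.] [717.   0.  22.]
```

Emit:
{"name": "move_arm", "arguments": {
  "deltas": [
    {"travel": [15.4, 27.6, 0], "rot": [0, 0, 0], "grip": -1},
    {"travel": [15.4, 27.6, 0], "rot": [0, 0, 0], "grip": -1},
    {"travel": [15.4, 27.6, 0], "rot": [0, 0, 0], "grip": -1},
    {"travel": [15.4, 27.6, 0], "rot": [0, 0, 0], "grip": -1},
    {"travel": [15.4, 27.6, 0], "rot": [0, 0, 0], "grip": -1},
    {"travel": [15.4, 27.6, 0], "rot": [0, 0, 0], "grip": -1},
    {"travel": [15.4, 27.6, 0], "rot": [0, 0, 0], "grip": -1},
    {"travel": [15.4, 27.6, 0], "rot": [0, 0, 0], "grip": -1},
    {"travel": [15.4, 27.6, 0], "rot": [0, 0, 0], "grip": -1},
    {"travel": [15.4, 27.6, 0], "rot": [0, 0, 0], "grip": -1},
    {"travel": [15.4, 27.6, 0], "rot": [0, 0, 0], "grip": -1},
    {"travel": [15.4, 27.6, 0], "rot": [0, 0, 0], "grip": -1},
    {"travel": [15.4, 27.6, 0], "rot": [0, 0, 0], "grip": -1},
    {"travel": [15.4, 27.6, 0], "rot": [0, 0, 0], "grip": -1},
    {"travel": [15.4, 27.6, 0], "rot": [0, 0, 0], "grip": -1},
    {"travel": [15.4, 27.6, 0], "rot": [0, 0, 0], "grip": -1},
    {"travel": [15.4, 27.6, 0], "rot": [0, 0, 0], "grip": -1},
    {"travel": [15.4, 27.6, 0], "rot": [0, 0, 0], "grip": -1},
    {"travel": [15.4, 27.6, 0], "rot": [0, 0, 0], "grip": -1},
    {"travel": [15.4, 27.6, 0], "rot": [0, 0, 0], "grip": -1}
  ]
}}

```text
time_s: 1.82
tool_pos: [487.4, 33.6, 231.1]
eef_rot: [[-0.0, -0.326, 0.945], [0.0, 0.945, 0.326], [-1.0, 0.0, -0.0]]
force: [0.4, -0.4, 0.5]
opening: 85.2
```

Emit:
{"name": "move_arm", "arguments": {
  "deltas": [
    {"travel": [0, 0, 0], "rot": [0, 0, 0], "grip": -1},
    {"travel": [0, 0, 0], "rot": [0, 0, 0], "grip": -1}
  ]
}}

```text
time_s: 1.98
tool_pos: [487.3, 33.2, 230.5]
eef_rot: [[-0.002, -0.328, 0.945], [-0.0, 0.945, 0.328], [-1.0, 0.0, -0.002]]
force: [1.3, -0.5, 0.6]
opening: 85.4
```

```bash
cat > look.py <<'E'
import sys
from workcell import sensors, snapshot
import cv2, numpy as np
tag=sys.argv[2]; n=sys.argv[1]
s=sensors.read_state(); print(np.round(s["tool_pos"],1), np.round(s["eef_rot"],3).tolist(), round(float(s["opening"]),1), np.round(s["joints"],2), round(s["time_s"],2), np.round(s["force"],1))
d=snapshot(n); cv2.imwrite(f"pics/{n}{tag}.png",d["color"][:,:,::-1]); np.savez(f"{n}{tag}.npz",**d)
E
python3 look.py wrist 1
```

```text
[487.3  33.2 230.5] [[-0.002, -0.328, 0.945], [-0.0, 0.945, 0.328], [-1.0, 0.0, -0.002]] 85.4 [ 0.39  0.13 -0.05 -0.   -1.39 -1.63] 1.98 [ 1.3 -0.5  0.6]
```

View pics/wrist1.png

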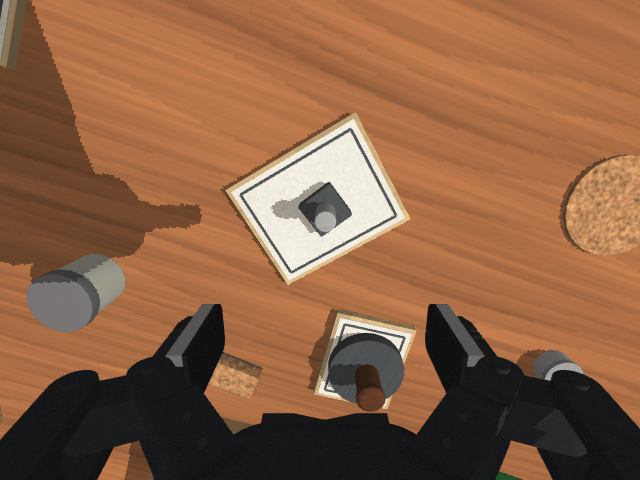

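```bash
cat > w1.py <<'E'
from h import *
c,K,P=load("wrist1"); hsv=cv2.cvtColor(c,cv2.COLOR_RGB2HSV)
def rect(m,x,y,z,mn=20,nm=""):
    k,l,st,_=cv2.connectedComponentsWithStats(m.astype(np.uint8)); m=np.isin(l,[i for i in range(1,k) if st[i,4]>mn])
    vv,uu=np.nonzero(m); p=ray(K,P,np.c_[uu+x,vv+y],z)[:,:2].astype(np.float32)
    r=cv2.minAreaRect(p); b=cv2.boxPoints(r); print(nm,np.round(r[0],1),np.round(r[1],1),round(r[2],1),np.round(b).tolist())
def box(x,y,w,h): return hsv[y:y+h,x:x+w]
H=box(215,105,205,190); rect((H[...,1]<60)&(H[...,2]>140),215,105,12,nm="Lpanel")
H=box(290,175,70,68); print(H[20:60:8,10:65:8,2])
rect(H[...,2]<80,290,175,30,nm="slab")
H=box(315,300,110,115); rect((H[...,1]<60)&(H[...,2]>140),315,300,12,nm="Mpanel")
cv2.imwrite("pics/w1c.png",cv2.resize(c[170:250,285:365],(640,640),interpolation=0)[:,:,::-1])
m=np.zeros((480,640),np.uint8)
for nm,uv,z in [("post",(325.5,220),74),("knob",(372,398),74),("mat",(614,204),5)]: print(nm,ray(K,P,uv,z)[0].round(1))
E
python3 w1.py
```

```text
Lpanel [487.5  25.7] [115.3 145.3] 49.0 [[395.0, 30.0], [504.0, -65.0], [580.0, 22.0], [471.0, 117.0]]
[[159 156  85  87  86 236 239]
 [ 47  53  54  82  88  86 245]
 [163  50  76 128 113  87  85]
 [171  52 162 170 173  82 244]
 [242 156 111 169 171 242 242]]
slab [485.5  31. ] [38. 40.] 56.0 [[458.0, 26.0], [491.0, 4.0], [513.0, 36.0], [480.0, 58.0]]
Mpanel [656.2 140.6] [110.2  88. ] 5.1 [[597.0, 179.0], [605.0, 92.0], [715.0, 102.0], [707.0, 189.0]]
post [485.8  32.7  74. ]
knob [651.1 141.7  74. ]
mat [384.5 324.5   5. ]
```

View pics/w1c.png

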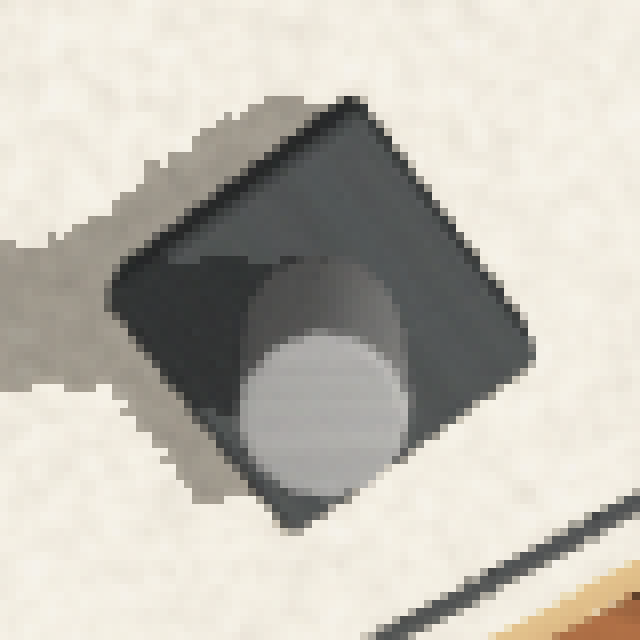

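Run:
```python
from h import *
c,K,P=load("wrist1")
f=lambda a,b:(285+a/8-.5,170+b/8-.5)
q=ray(K,P,[f(359,110),f(530,340),f(296,522),f(118,285)],30)[:,:2]; print(q.round(1),q.mean(0))
for i in range(4):
    d=q[(i+1)%4]-q[i]; print(np.hypot(*d).round(1),np.degrees(np.arctan2(d[1],d[0])).round(1)%90)
print(ray(K,P,f(324,413),74))
```

```text
[[460.   27.9]
 [480.2  57.7]
 [512.3  37.7]
 [490.4   6.7]] [485.73869423  32.50007138]
36.0 56.0
37.9 58.1
38.0 54.8
37.1 55.099999999999994
[[486.95769015  32.64897385  74.        ]]
```

Emit:
{"name": "move_arm", "arguments": {
  "deltas": [
    {"travel": [-0.5, 0, -20], "rot": [0, 0, 0], "grip": -1},
    {"travel": [0, 0, -20], "rot": [0, 0, 0], "grip": -1},
    {"travel": [0, 0, -20], "rot": [0, 0, 0], "grip": -1},
    {"travel": [0, 0, -20], "rot": [0, 0, 0], "grip": -1},
    {"travel": [0, 0, -20], "rot": [0, 0, 0], "grip": -1},
    {"travel": [0, 0, -20], "rot": [0, 0, 0], "grip": -1},
    {"travel": [0, 0, -20], "rot": [0, 0, 0], "grip": -1},
    {"travel": [0, 0, -20], "rot": [0, 0, 0], "grip": -1},
    {"travel": [0, 0, -16], "rot": [0, 0, 0], "grip": -1},
    {"travel": [0, 0, -12], "rot": [0, 0, 0], "grip": -1},
    {"travel": [0, 0, -5], "rot": [0, 0, 0], "grip": -1},
    {"travel": [0, 0, 0], "rot": [0, 0, 0], "grip": -1}
  ]
}}

```text
time_s: 3.03
tool_pos: [485.6, 31.0, 37.6]
eef_rot: [[-0.002, -0.325, 0.946], [-0.001, 0.946, 0.325], [-1.0, -0.0, -0.002]]
force: [-0.3, -0.4, 0.8]
opening: 85.5
```

```bash
python3 look.py wrist 2
```

```text
[485.6  31.   37.6] [[-0.002, -0.325, 0.946], [-0.001, 0.946, 0.325], [-1.0, -0.0, -0.002]] 85.5 [ 0.39  0.29 -0.38 -0.   -0.91 -1.63] 3.03 [-0.3 -0.4  0.8]
```

View pics/wrist2.png

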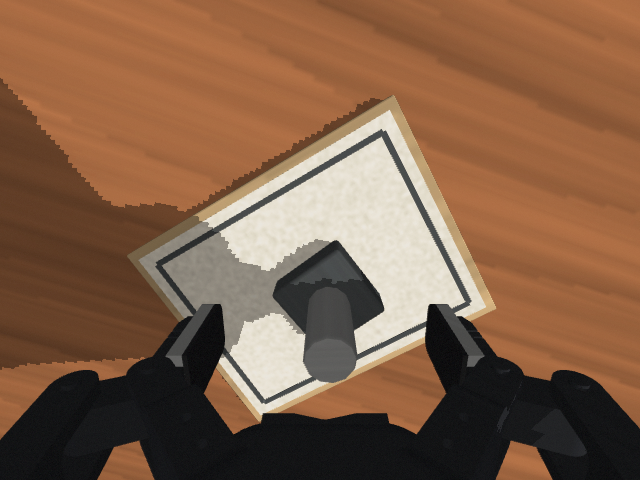

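Emit:
{"name": "move_arm", "arguments": {
  "deltas": [
    {"travel": [0.2, 1.5, 0], "rot": [0, 0, 0], "grip": -1},
    {"travel": [0, 0, 0], "rot": [0, 0, 0], "grip": 1},
    {"travel": [0, 0, 0], "rot": [0, 0, 0], "grip": 1},
    {"travel": [0, 0, 0], "rot": [0, 0, 0], "grip": 1},
    {"travel": [0, 0, 0], "rot": [0, 0, 0], "grip": 1},
    {"travel": [0, 0, 0], "rot": [0, 0, 0], "grip": 1},
    {"travel": [0, 0, 0], "rot": [0, 0, 0], "grip": 1},
    {"travel": [0, 0, 0], "rot": [0, 0, 0], "grip": 1},
    {"travel": [0, 0, 0], "rot": [0, 0, 0], "grip": 1},
    {"travel": [0, 0, 0], "rot": [0, 0, 0], "grip": 1},
    {"travel": [0, 0, 0], "rot": [0, 0, 0], "grip": 1}
  ]
}}

```text
time_s: 4.0
tool_pos: [487.1, 33.5, 38.6]
eef_rot: [[0.001, -0.326, 0.945], [-0.0, 0.945, 0.326], [-1.0, -0.0, 0.0]]
force: [-0.8, -1.3, 4.1]
opening: 18.8
```

Emit:
{"name": "move_arm", "arguments": {
  "deltas": [
    {"travel": [0, 0, 5], "rot": [0, 0, 0], "grip": 1},
    {"travel": [0, 0, 10], "rot": [0, 0, 0], "grip": 1},
    {"travel": [0, 0, 15], "rot": [0, 0, 0], "grip": 1},
    {"travel": [0, 0, 20], "rot": [0, 0, 0], "grip": 1},
    {"travel": [0, 0, 20], "rot": [0, 0, 0], "grip": 1},
    {"travel": [0, 0, 20], "rot": [0, 0, 0], "grip": 1},
    {"travel": [0, 0, 10], "rot": [0, 0, 0], "grip": 1},
    {"travel": [0, 0, 0], "rot": [0, 0, 0], "grip": 1}
  ]
}}

```text
time_s: 4.67
tool_pos: [487.9, 33.9, 140.3]
eef_rot: [[0.003, -0.326, 0.945], [0.001, 0.945, 0.326], [-1.0, 0.0, 0.004]]
force: [0.0, -0.1, -3.3]
opening: 18.6
```

Emit:
{"name": "move_arm", "arguments": {
  "deltas": [
    {"travel": [-4, 11.5, 0], "rot": [0, 0, 0], "grip": 1},
    {"travel": [-7, 20, 0], "rot": [0, 0, 0], "grip": 1},
    {"travel": [-7, 20, 0], "rot": [0, 0, 0], "grip": 1},
    {"travel": [-7, 20, 0], "rot": [0, 0, 0], "grip": 1},
    {"travel": [-7, 20, 0], "rot": [0, 0, 0], "grip": 1},
    {"travel": [-7, 20, 0], "rot": [0, 0, 0], "grip": 1},
    {"travel": [-7, 20, 0], "rot": [0, 0, 0], "grip": 1},
    {"travel": [-7, 20, 0], "rot": [0, 0, 0], "grip": 1},
    {"travel": [-7, 20, 0], "rot": [0, 0, 0], "grip": 1},
    {"travel": [-7, 20, 0], "rot": [0, 0, 0], "grip": 1},
    {"travel": [-7, 20, 0], "rot": [0, 0, 0], "grip": 1},
    {"travel": [-7, 20, 0], "rot": [0, 0, 0], "grip": 1},
    {"travel": [-7, 20, 0], "rot": [0, 0, 0], "grip": 1},
    {"travel": [-7, 20, 0], "rot": [0, 0, 0], "grip": 1},
    {"travel": [-5, 15, 0], "rot": [0, 0, 0], "grip": 1},
    {"travel": [-2, 12, 0], "rot": [0, 0, 0], "grip": 1},
    {"travel": [0, 0, 0], "rot": [0, 0, 0], "grip": 1},
    {"travel": [0, 0, 0], "rot": [0, 0, 0], "grip": 1}
  ]
}}

```text
time_s: 6.17
tool_pos: [384.4, 331.8, 137.2]
eef_rot: [[-0.001, -0.326, 0.945], [-0.002, 0.945, 0.326], [-1.0, -0.001, -0.002]]
force: [0.7, -0.8, -3.5]
opening: 18.4
```

```bash
python3 look.py wrist 3
```

```text
[384.4 331.8 137.2] [[-0.001, -0.326, 0.945], [-0.002, 0.945, 0.326], [-1.0, -0.001, -0.002]] 18.4 [ 1.02  0.22 -0.18 -0.   -1.17 -2.26] 6.17 [ 0.7 -0.8 -3.5]
```

View pics/wrist3.png

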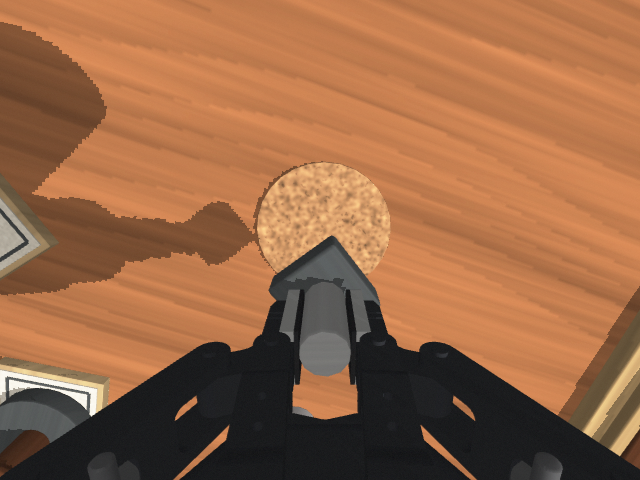

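Emit:
{"name": "move_arm", "arguments": {
  "deltas": [
    {"travel": [0, 0, -10], "rot": [0, 0, 0], "grip": 1},
    {"travel": [0, 0, -20], "rot": [0, 0, 0], "grip": 1},
    {"travel": [0, 0, -20], "rot": [0, 0, 0], "grip": 1},
    {"travel": [0, 0, -20], "rot": [0, 0, 0], "grip": 1},
    {"travel": [0, 0, -15], "rot": [0, 0, 0], "grip": 1},
    {"travel": [0, 0, -10], "rot": [0, 0, 0], "grip": 1},
    {"travel": [0, 0, -6], "rot": [0, 0, 0], "grip": 1},
    {"travel": [0, 0, -3], "rot": [0, 0, 0], "grip": 1},
    {"travel": [0, 0, -1], "rot": [0, 0, 0], "grip": 1},
    {"travel": [0, 0, 0], "rot": [0, 0, 0], "grip": 1},
    {"travel": [0, 0, 0], "rot": [0, 0, 0], "grip": 1}
  ]
}}

```text
time_s: 7.13
tool_pos: [385.3, 332.5, 34.1]
eef_rot: [[0.001, -0.326, 0.945], [0.001, 0.945, 0.326], [-1.0, 0.001, 0.001]]
force: [-0.6, -0.1, -3.0]
opening: 18.4
```

Emit:
{"name": "move_arm", "arguments": {
  "deltas": [
    {"travel": [0, 0, -1], "rot": [0, 0, 0], "grip": 1},
    {"travel": [0, 0, 0], "rot": [0, 0, 0], "grip": 1}
  ]
}}

```text
time_s: 7.3
tool_pos: [385.0, 332.3, 32.7]
eef_rot: [[0.0, -0.326, 0.945], [0.001, 0.945, 0.326], [-1.0, 0.001, 0.001]]
force: [-0.2, -0.3, -2.6]
opening: 18.6
```

Emit:
{"name": "move_arm", "arguments": {
  "deltas": [
    {"travel": [0, 0, -0.7], "rot": [0, 0, 0], "grip": 1},
    {"travel": [0, 0, 0], "rot": [0, 0, 0], "grip": 1}
  ]
}}

```text
time_s: 7.47
tool_pos: [384.9, 332.1, 31.7]
eef_rot: [[0.0, -0.326, 0.945], [0.0, 0.945, 0.326], [-1.0, 0.0, 0.0]]
force: [-0.4, -0.1, -3.1]
opening: 18.9
```

Emit:
{"name": "move_arm", "arguments": {
  "deltas": [
    {"travel": [0, 0, -0.6], "rot": [0, 0, 0], "grip": 1},
    {"travel": [0, 0, 0], "rot": [0, 0, 0], "grip": 1}
  ]
}}

```text
time_s: 7.63
tool_pos: [384.9, 332.1, 31.6]
eef_rot: [[0.0, -0.326, 0.945], [0.0, 0.945, 0.326], [-1.0, 0.0, 0.0]]
force: [-2.3, -1.5, 4.4]
opening: 18.3
```

Emit:
{"name": "move_arm", "arguments": {
  "deltas": [
    {"travel": [0, 0, 0], "rot": [0, 0, 0], "grip": 0},
    {"travel": [0, 0, 0], "rot": [0, 0, 0], "grip": 0},
    {"travel": [0, 0, 0], "rot": [0, 0, 0], "grip": 0},
    {"travel": [0, 0, 0], "rot": [0, 0, 0], "grip": -1},
    {"travel": [0, 0, 0], "rot": [0, 0, 0], "grip": -1},
    {"travel": [0, 0, 0], "rot": [0, 0, 0], "grip": -1},
    {"travel": [0, 0, 10], "rot": [0, 0, 0], "grip": -1},
    {"travel": [0, 0, 20], "rot": [0, 0, 0], "grip": -1},
    {"travel": [0, 0, 20], "rot": [0, 0, 0], "grip": -1},
    {"travel": [0, 0, 20], "rot": [0, 0, 0], "grip": -1},
    {"travel": [0, 0, 30], "rot": [0, 0, 0], "grip": -1},
    {"travel": [0, 0, 30], "rot": [0, 0, 0], "grip": -1},
    {"travel": [0, 0, 30], "rot": [0, 0, 0], "grip": -1},
    {"travel": [0, 0, 20], "rot": [0, 0, 0], "grip": -1},
    {"travel": [0, 0, 0], "rot": [0, 0, 0], "grip": -1}
  ]
}}

```text
time_s: 8.88
tool_pos: [386.8, 333.6, 217.0]
eef_rot: [[0.007, -0.326, 0.945], [0.007, 0.945, 0.326], [-1.0, 0.005, 0.009]]
force: [0.3, 0.4, 0.0]
opening: 85.7
```

```bash
python3 look.py wrist 4
```

```text
[386.8 333.6 217. ] [[0.007, -0.326, 0.945], [0.007, 0.945, 0.326], [-1.0, 0.005, 0.009]] 85.7 [ 1.02  0.18 -0.03  0.   -1.35 -2.26] 8.88 [0.3 0.4 0. ]
```

View pics/wrist4.png

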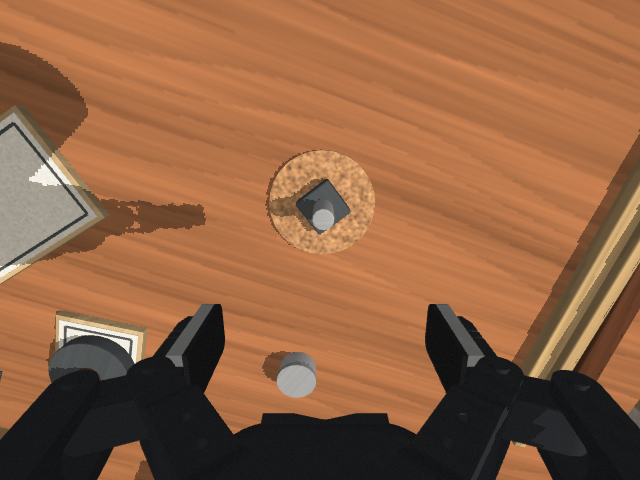

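Emit:
{"name": "move_arm", "arguments": {
  "deltas": [
    {"travel": [19, -13.5, 0], "rot": [0, 0, 0], "grip": -1},
    {"travel": [19, -13.5, 0], "rot": [0, 0, 0], "grip": -1},
    {"travel": [19, -13.5, 0], "rot": [0, 0, 0], "grip": -1},
    {"travel": [19, -13.5, 0], "rot": [0, 0, 0], "grip": -1},
    {"travel": [19, -13.5, 0], "rot": [0, 0, 0], "grip": -1},
    {"travel": [19, -13.5, 0], "rot": [0, 0, 0], "grip": -1},
    {"travel": [19, -13.5, 0], "rot": [0, 0, 0], "grip": -1},
    {"travel": [19, -13.5, 0], "rot": [0, 0, 0], "grip": -1},
    {"travel": [19, -13.5, 0], "rot": [0, 0, 0], "grip": -1},
    {"travel": [19, -13.5, 0], "rot": [0, 0, 0], "grip": -1},
    {"travel": [19, -13.5, 0], "rot": [0, 0, 0], "grip": -1},
    {"travel": [19, -13.5, 0], "rot": [0, 0, 0], "grip": -1},
    {"travel": [19, -13.5, 0], "rot": [0, 0, 0], "grip": -1},
    {"travel": [19, -13.5, 0], "rot": [0, 0, 0], "grip": -1},
    {"travel": [2.5, -1, 0], "rot": [0, 0, 0], "grip": -1},
    {"travel": [0, 0, 0], "rot": [0, 0, 0], "grip": -1},
    {"travel": [0, 0, 0], "rot": [0, 0, 0], "grip": -1}
  ]
}}

```text
time_s: 10.35
tool_pos: [652.9, 142.0, 210.2]
eef_rot: [[-0.002, -0.325, 0.946], [-0.0, 0.946, 0.325], [-1.0, 0.0, -0.002]]
force: [-1.1, -0.8, -0.1]
opening: 85.3
```

```bash
python3 look.py wrist 5
```

```text
[652.9 142.  210.2] [[-0.002, -0.325, 0.946], [-0.0, 0.946, 0.325], [-1.0, 0.0, -0.002]] 85.3 [ 0.45  0.5   0.42 -0.   -1.49 -1.69] 10.35 [-1.1 -0.8 -0.1]
```

View pics/wrist5.png

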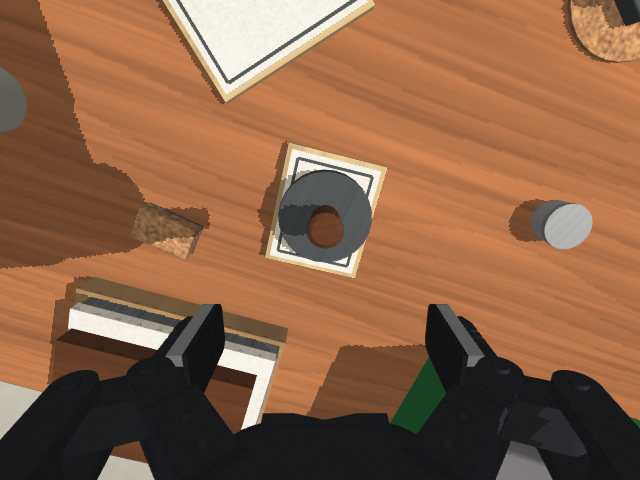

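Run:
```python
from h import *
c,K,P=load("wrist5"); hsv=cv2.cvtColor(c,cv2.COLOR_RGB2HSV)
x,y,w,h=300,200,50,55; H=hsv[y:y+h,x:x+w]; m=((H[...,1]>120)&(H[...,2]>30)).astype(np.uint8)
k,l,st,ce=cv2.connectedComponentsWithStats(m); i=1+np.argmax(st[1:,4]); print(st[i],ce[i])
q=ray(K,P,np.argwhere(l==i)[:,::-1]+[x,y],74)[:,:2].astype(np.float32); print("head",cv2.minEnclosingCircle(q),q.mean(0))
x,y,w,h=255,135,140,150; H=hsv[y:y+h,x:x+w]; m=((H[...,1]<60)&(H[...,2]>140))
m[:, :]=m; vv,uu=np.nonzero(m); r=cv2.minAreaRect(ray(K,P,np.c_[uu+x,vv+y],12)[:,:2].astype(np.float32)); print("Mpanel",r)
# disc dark circle at top z=30
m=(cv2.GaussianBlur(c,(3,3),0).max(2)<105).astype(np.uint8); m[:165]=0;m[265:]=0;m[:,:275]=0;m[:,375:]=0
k,l,st,ce=cv2.connectedComponentsWithStats(m); i=1+np.argmax(st[1:,4]); q=ray(K,P,np.argwhere(l==i)[:,::-1],30)[:,:2].astype(np.float32); print("disc",cv2.minEnclosingCircle(q))
A=load("scene0");B=load("side0")
print("books",ray(A[1],A[2],[(274,324),(385,323)],60)[:,:2].round(), "box", ray(A[1],A[2],[(486,284),(486,284)],120)[:,:2].round(), ray(B[1],B[2],[(131,262)],110).round())
```

```text
[   7    5   37   43 1190] [24.69915966 27.01596639]
head ((652.1238403320312, 140.93186950683594), 18.08896255493164) [652.54047 141.25063]
Mpanel ((656.6148681640625, 140.93951416015625), (109.88861083984375, 87.85415649414062), 5.104946136474609)
disc ((655.8308715820312, 138.53402709960938), 48.81903839111328)
books [[807. -60.]
 [796. 142.]] box [[745. 321.]
 [745. 321.]] [[780. 295. 110.]]
```

Emit:
{"name": "move_arm", "arguments": {
  "deltas": [
    {"travel": [0, 0, -20], "rot": [0, 0, 0], "grip": -1},
    {"travel": [0, 0, -25], "rot": [0, 0, 0], "grip": -1},
    {"travel": [0, 0, -25], "rot": [0, 0, 0], "grip": -1},
    {"travel": [0, 0, -25], "rot": [0, 0, 0], "grip": -1},
    {"travel": [0, 0, -25], "rot": [0, 0, 0], "grip": -1},
    {"travel": [0, 0, -20], "rot": [0, 0, 0], "grip": -1},
    {"travel": [0, 0, -15], "rot": [0, 0, 0], "grip": -1},
    {"travel": [0, 0, -10], "rot": [0, 0, 0], "grip": -1},
    {"travel": [0, 0, -7], "rot": [0, 0, 0], "grip": -1},
    {"travel": [0, 0, 0], "rot": [0, 0, 0], "grip": -1},
    {"travel": [0, 0, 0], "rot": [0, 0, 0], "grip": -1}
  ]
}}

```text
time_s: 11.32
tool_pos: [653.6, 142.4, 39.7]
eef_rot: [[0.001, -0.326, 0.945], [0.0, 0.945, 0.326], [-1.0, -0.0, 0.001]]
force: [-0.4, 0.2, -0.2]
opening: 85.2
```

```bash
python3 look.py wrist 6
```

```text
[653.6 142.4  39.7] [[0.001, -0.326, 0.945], [0.0, 0.945, 0.326], [-1.0, -0.0, 0.001]] 85.2 [ 0.45  0.59  0.13  0.   -1.11 -1.69] 11.32 [-0.4  0.2 -0.2]
```

View pics/wrist6.png

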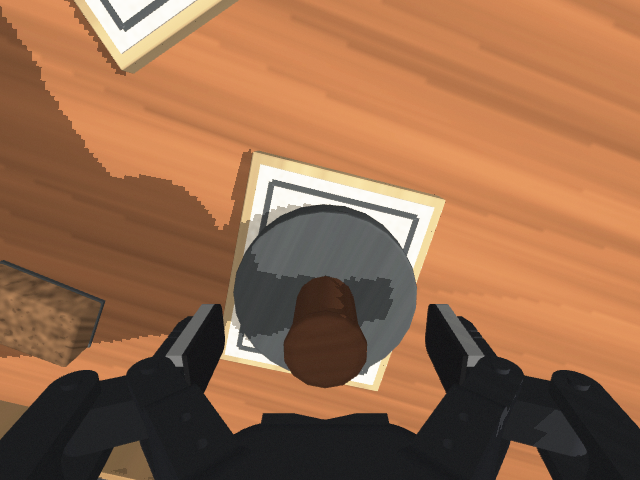

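Emit:
{"name": "move_arm", "arguments": {
  "deltas": [
    {"travel": [0, 0, -2.5], "rot": [0, 0, 0], "grip": -1},
    {"travel": [0, 0, 0], "rot": [0, 0, 0], "grip": 1},
    {"travel": [0, 0, 0], "rot": [0, 0, 0], "grip": 1},
    {"travel": [0, 0, 0], "rot": [0, 0, 0], "grip": 1},
    {"travel": [0, 0, 0], "rot": [0, 0, 0], "grip": 1},
    {"travel": [0, 0, 0], "rot": [0, 0, 0], "grip": 1},
    {"travel": [0, 0, 0], "rot": [0, 0, 0], "grip": 1},
    {"travel": [0, 0, 0], "rot": [0, 0, 0], "grip": 1},
    {"travel": [0, 0, 0], "rot": [0, 0, 0], "grip": 1},
    {"travel": [0, 0, 0], "rot": [0, 0, 0], "grip": 1},
    {"travel": [0, 0, 0], "rot": [0, 0, 0], "grip": 1}
  ]
}}

```text
time_s: 12.28
tool_pos: [653.4, 142.3, 36.9]
eef_rot: [[0.0, -0.326, 0.945], [0.0, 0.945, 0.326], [-1.0, 0.0, 0.0]]
force: [-3.0, 2.7, 5.8]
opening: 29.5
```

Emit:
{"name": "move_arm", "arguments": {
  "deltas": [
    {"travel": [0, 0, 3], "rot": [0, 0, 0], "grip": 1},
    {"travel": [0, 0, 6], "rot": [0, 0, 0], "grip": 1},
    {"travel": [0, 0, 10], "rot": [0, 0, 0], "grip": 1},
    {"travel": [0, 0, 15], "rot": [0, 0, 0], "grip": 1},
    {"travel": [0, 0, 20], "rot": [0, 0, 0], "grip": 1},
    {"travel": [0, 0, 20], "rot": [0, 0, 0], "grip": 1},
    {"travel": [0, 0, 16], "rot": [0, 0, 0], "grip": 1},
    {"travel": [0, 0, 10], "rot": [0, 0, 0], "grip": 1},
    {"travel": [0, 0, 0], "rot": [0, 0, 0], "grip": 1},
    {"travel": [0, 0, 0], "rot": [0, 0, 0], "grip": 1}
  ]
}}

```text
time_s: 13.12
tool_pos: [653.2, 142.0, 136.1]
eef_rot: [[-0.0, -0.325, 0.946], [0.0, 0.946, 0.325], [-1.0, 0.001, -0.0]]
force: [-0.0, 0.9, -8.7]
opening: 29.2
```

```bash
python3 look.py side 7
```

```text
[653.2 142.  136.1] [[-0.0, -0.325, 0.946], [0.0, 0.946, 0.325], [-1.0, 0.001, -0.0]] 29.2 [ 0.45  0.53  0.28 -0.   -1.32 -1.69] 13.12 [-0.   0.9 -8.7]
```

View pics/side7.png

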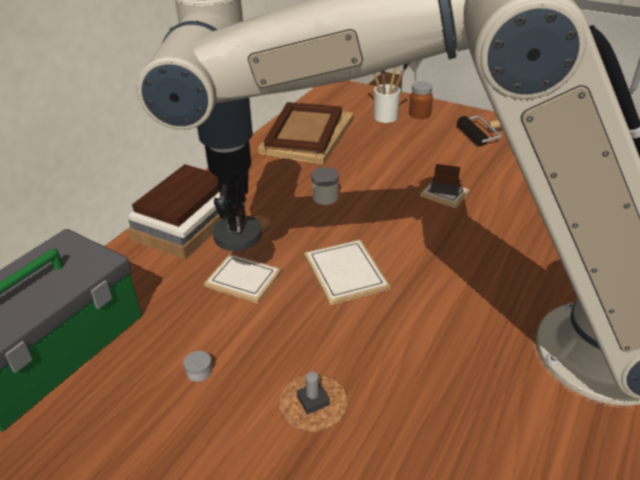

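Emit:
{"name": "move_arm", "arguments": {
  "deltas": [
    {"travel": [-5, -3.5, 0], "rot": [0, 0, 0], "grip": 1},
    {"travel": [-10, -7, 0], "rot": [0, 0, 0], "grip": 1},
    {"travel": [-15, -10.5, 0], "rot": [0, 0, 0], "grip": 1},
    {"travel": [-15, -10.5, 0], "rot": [0, 0, 0], "grip": 1},
    {"travel": [-15, -10.5, 0], "rot": [0, 0, 0], "grip": 1},
    {"travel": [-15, -10.5, 0], "rot": [0, 0, 0], "grip": 1},
    {"travel": [-15, -10.5, 0], "rot": [0, 0, 0], "grip": 1},
    {"travel": [-15, -10.5, 0], "rot": [0, 0, 0], "grip": 1},
    {"travel": [-15, -10.5, 0], "rot": [0, 0, 0], "grip": 1},
    {"travel": [-15, -10.5, 0], "rot": [0, 0, 0], "grip": 1},
    {"travel": [-15, -10.5, 0], "rot": [0, 0, 0], "grip": 1},
    {"travel": [-10, -7, 0], "rot": [0, 0, 0], "grip": 1},
    {"travel": [-6, -4, 0], "rot": [0, 0, 0], "grip": 1},
    {"travel": [0, 0, 0], "rot": [0, 0, 0], "grip": 1},
    {"travel": [0, 0, 0], "rot": [0, 0, 0], "grip": 1}
  ]
}}

```text
time_s: 14.42
tool_pos: [487.4, 26.0, 136.4]
eef_rot: [[0.0, -0.326, 0.945], [0.0, 0.945, 0.326], [-1.0, -0.0, 0.0]]
force: [0.1, 0.7, -7.7]
opening: 28.9
```

```bash
python3 look.py wrist 8; python3 look.py side 8
python3 - <<'E'
from h import *
c,K,P=load("wrist8")
print(proj(K,P,[[487,26,12]]))
c,K,P=load("side7");hsv=cv2.cvtColor(c,cv2.COLOR_RGB2HSV)
for n,(x,y,w,h) in {"L":(300,235,95,70),"M":(200,245,85,60)}.items():
    H=hsv[y:y+h,x:x+w]; m=(H[...,1]<75)&(H[...,2]>135); vv,uu=np.nonzero(m); print(n,cv2.minAreaRect(ray(K,P,np.c_[uu+x,vv+y],12)[:,:2].astype(np.float32)))
E
```

```text
[487.4  26.  136.4] [[0.0, -0.326, 0.945], [0.0, 0.945, 0.326], [-1.0, -0.0, 0.0]] 28.9 [ 0.38  0.19 -0.23  0.   -1.16 -1.61] 14.42 [ 0.1  0.7 -7.7]
[487.9  26.3 136.5] [[0.001, -0.326, 0.945], [0.0, 0.945, 0.326], [-1.0, -0.0, 0.001]] 29.3 [ 0.38  0.19 -0.23  0.   -1.16 -1.61] 14.47 [ 1.1 -0.3 -6. ]
[[325.73788168 230.99050129]]
L ((486.6867370605469, 26.527259826660156), (117.20830535888672, 147.9053955078125), 49.10818862915039)
M ((656.220703125, 142.15829467773438), (112.2309799194336, 90.81047821044922), 5.093445777893066)
```

View pics/wrist8.png

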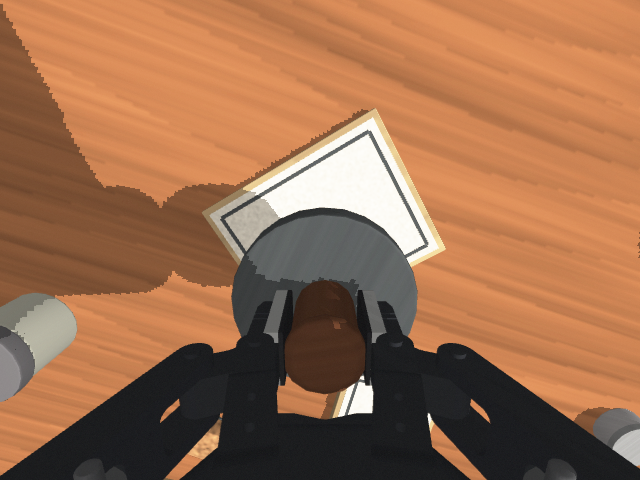

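Emit:
{"name": "move_arm", "arguments": {
  "deltas": [
    {"travel": [-0.5, 0.2, -8], "rot": [0, 0, 0], "grip": 1},
    {"travel": [0, 0, -15], "rot": [0, 0, 0], "grip": 1},
    {"travel": [0, 0, -20], "rot": [0, 0, 0], "grip": 1},
    {"travel": [0, 0, -20], "rot": [0, 0, 0], "grip": 1},
    {"travel": [0, 0, -15], "rot": [0, 0, 0], "grip": 1},
    {"travel": [0, 0, -10], "rot": [0, 0, 0], "grip": 1},
    {"travel": [0, 0, -5], "rot": [0, 0, 0], "grip": 1},
    {"travel": [0, 0, -3], "rot": [0, 0, 0], "grip": 1},
    {"travel": [0, 0, -1], "rot": [0, 0, 0], "grip": 1},
    {"travel": [0, 0, 0], "rot": [0, 0, 0], "grip": 1},
    {"travel": [0, 0, 0], "rot": [0, 0, 0], "grip": 1}
  ]
}}

```text
time_s: 15.43
tool_pos: [487.5, 26.4, 40.1]
eef_rot: [[0.001, -0.326, 0.945], [0.0, 0.945, 0.326], [-1.0, -0.0, 0.001]]
force: [0.4, 0.4, -6.7]
opening: 29.6
```

Emit:
{"name": "move_arm", "arguments": {
  "deltas": [
    {"travel": [0, 0, -1], "rot": [0, 0, 0], "grip": 1},
    {"travel": [0, 0, 0], "rot": [0, 0, 0], "grip": 1}
  ]
}}

```text
time_s: 15.6
tool_pos: [487.2, 26.3, 38.9]
eef_rot: [[0.001, -0.326, 0.945], [0.0, 0.945, 0.326], [-1.0, 0.0, 0.001]]
force: [-0.4, 0.6, -7.5]
opening: 29.3
```

Emit:
{"name": "move_arm", "arguments": {
  "deltas": [
    {"travel": [0, 0, -0.7], "rot": [0, 0, 0], "grip": 1},
    {"travel": [0, 0, 0], "rot": [0, 0, 0], "grip": 1}
  ]
}}

```text
time_s: 15.77
tool_pos: [486.9, 26.2, 37.9]
eef_rot: [[0.0, -0.326, 0.945], [0.0, 0.945, 0.326], [-1.0, 0.0, 0.0]]
force: [0.5, -0.2, -7.5]
opening: 29.2
```

Emit:
{"name": "move_arm", "arguments": {
  "deltas": [
    {"travel": [0, 0, -0.5], "rot": [0, 0, 0], "grip": 1},
    {"travel": [0, 0, 0], "rot": [0, 0, 0], "grip": 1}
  ]
}}

```text
time_s: 15.93
tool_pos: [486.9, 26.2, 37.2]
eef_rot: [[-0.0, -0.326, 0.945], [-0.0, 0.945, 0.326], [-1.0, 0.0, -0.0]]
force: [0.7, 0.2, -7.0]
opening: 29.2
```

Emit:
{"name": "move_arm", "arguments": {
  "deltas": [
    {"travel": [0, 0, -0.5], "rot": [0, 0, 0], "grip": 1},
    {"travel": [0, 0, 0], "rot": [0, 0, 0], "grip": 1}
  ]
}}

```text
time_s: 16.1
tool_pos: [487.0, 26.1, 37.1]
eef_rot: [[0.0, -0.326, 0.945], [-0.0, 0.945, 0.326], [-1.0, -0.0, 0.0]]
force: [-0.6, -0.4, -3.8]
opening: 29.7
```

Emit:
{"name": "move_arm", "arguments": {
  "deltas": [
    {"travel": [0, 0, -0.3], "rot": [0, 0, 0], "grip": 1},
    {"travel": [0, 0, 0], "rot": [0, 0, 0], "grip": 0},
    {"travel": [0, 0, 0], "rot": [0, 0, 0], "grip": 0},
    {"travel": [0, 0, 0], "rot": [0, 0, 0], "grip": -1},
    {"travel": [0, 0, 0], "rot": [0, 0, 0], "grip": -1},
    {"travel": [0, 0, 0], "rot": [0, 0, 0], "grip": -1},
    {"travel": [0, 0, 0], "rot": [0, 0, 0], "grip": -1},
    {"travel": [0, 0, 10], "rot": [0, 0, 0], "grip": -1},
    {"travel": [0, 0, 20], "rot": [0, 0, 0], "grip": -1},
    {"travel": [0, 0, 30], "rot": [0, 0, 0], "grip": -1},
    {"travel": [0, 0, 30], "rot": [0, 0, 0], "grip": -1},
    {"travel": [0, 0, 30], "rot": [0, 0, 0], "grip": -1},
    {"travel": [0, 0, 30], "rot": [0, 0, 0], "grip": -1},
    {"travel": [0, 0, 25], "rot": [0, 0, 0], "grip": -1},
    {"travel": [0, 0, 0], "rot": [0, 0, 0], "grip": -1},
    {"travel": [0, 0, 0], "rot": [0, 0, 0], "grip": -1}
  ]
}}

```text
time_s: 17.43
tool_pos: [487.7, 26.5, 213.0]
eef_rot: [[0.003, -0.326, 0.945], [0.001, 0.945, 0.326], [-1.0, 0.0, 0.004]]
force: [-0.1, 0.3, -0.7]
opening: 85.3
```

```bash
python3 look.py wrist 9
```

```text
[487.7  26.5 213. ] [[0.003, -0.326, 0.945], [0.001, 0.945, 0.326], [-1.0, 0.0, 0.004]] 85.3 [ 0.38  0.14 -0.09 -0.   -1.34 -1.62] 17.43 [-0.1  0.3 -0.7]
```

View pics/wrist9.png

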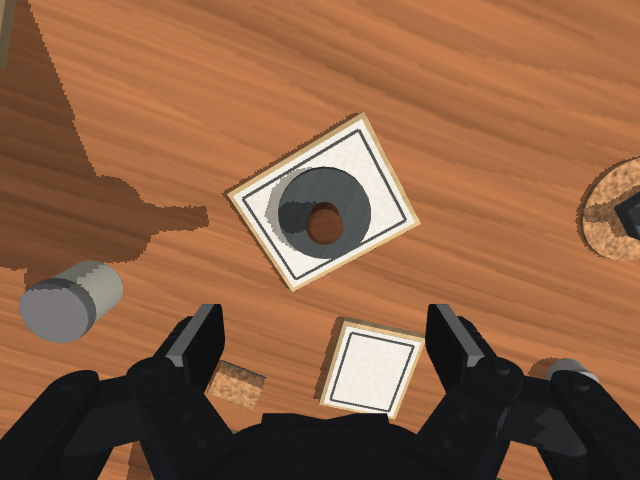

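Emit:
{"name": "move_arm", "arguments": {
  "deltas": [
    {"travel": [-4.5, -22, 0], "rot": [0, 0, -0.02], "grip": -1},
    {"travel": [-4.5, -22, 0], "rot": [0, 0, -0.02], "grip": -1},
    {"travel": [-4.5, -22, 0], "rot": [0, 0, -0.02], "grip": -1},
    {"travel": [-4.5, -22, 0], "rot": [0, 0, -0.02], "grip": -1},
    {"travel": [-4.5, -22, 0], "rot": [0, 0, -0.02], "grip": -1},
    {"travel": [-4.5, -22, 0], "rot": [0, 0, -0.02], "grip": -1},
    {"travel": [-4.5, -22, 0], "rot": [0, 0, -0.02], "grip": -1},
    {"travel": [-4.5, -22, 0], "rot": [0, 0, -0.02], "grip": -1},
    {"travel": [-4.5, -22, 0], "rot": [0, 0, -0.02], "grip": -1},
    {"travel": [-4.5, -22, 0], "rot": [0, 0, -0.02], "grip": -1},
    {"travel": [-4.5, -22, 0], "rot": [0, 0, -0.02], "grip": -1},
    {"travel": [-4.5, -22, 0], "rot": [0, 0, -0.02], "grip": -1},
    {"travel": [-4.5, -22, 0], "rot": [0, 0, -0.02], "grip": -1},
    {"travel": [-4.5, -22, 0], "rot": [0, 0, -0.02], "grip": -1},
    {"travel": [-4.5, -22, 0], "rot": [0, 0, -0.02], "grip": -1},
    {"travel": [-4.5, -22, 0], "rot": [0, 0, -0.02], "grip": -1},
    {"travel": [-2, -6, 0], "rot": [0, 0, 0], "grip": -1},
    {"travel": [0, 0, 0], "rot": [0, 0, 0], "grip": -1},
    {"travel": [0, 0, 0], "rot": [0, 0, 0], "grip": -1}
  ]
}}

```text
time_s: 19.07
tool_pos: [412.5, -331.4, 210.4]
eef_rot: [[-0.002, -0.011, 1.0], [0.001, 1.0, 0.011], [-1.0, 0.001, -0.002]]
force: [0.3, 1.3, -0.1]
opening: 85.4
```

```bash
python3 look.py wrist 10
python3 - <<'E'
from h import *
c,_,_=load("wrist10"); cv2.imwrite("pics/w10c.png",cv2.resize(c[135:285,225:425],(800,600),interpolation=0)[:,:,::-1])
E
```

```text
[ 412.5 -331.4  210.4] [[-0.002, -0.011, 1.0], [0.001, 1.0, 0.011], [-1.0, 0.001, -0.002]] 85.4 [-0.38  0.22  0.01 -0.   -1.36 -1.18] 19.07 [ 0.3  1.3 -0.1]
```

View pics/w10c.png

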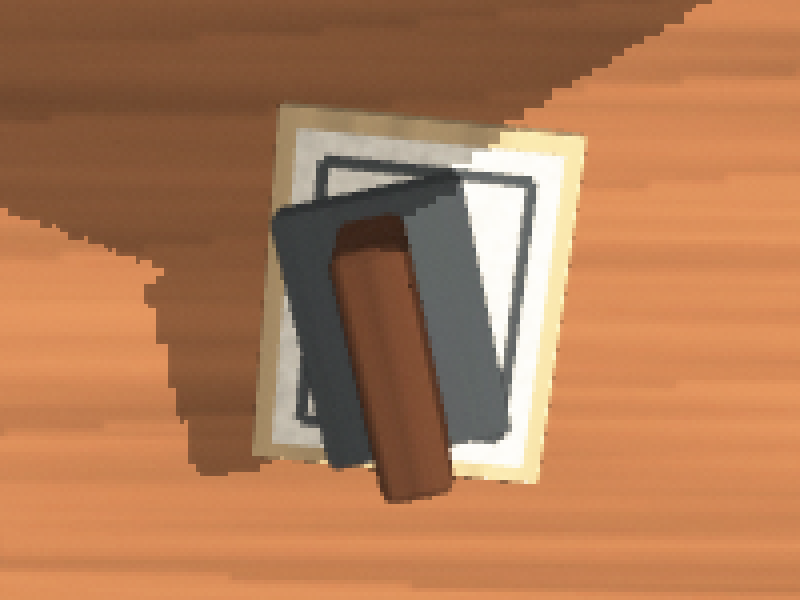

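Run:
```python
from h import *
c,K,P=load("wrist10")
g=lambda L:[(225+a/4-.5,135+b/4-.5) for a,b in L]
def rep(n,L,z):
    q=ray(K,P,g(L),z)[:,:2]; print(n,q.round(1).tolist(),"mean",q.mean(0).round(1))
    for i in range(4):
        d=q[(i+1)%4]-q[i]; print("  ",np.hypot(*d).round(1),np.degrees(np.arctan2(d[1],d[0])).round(1))
rep("bar",[(332,262),(410,248),(452,487),(385,500)],74)
rep("slab",[(272,225),(455,188),(510,433),(337,467)],30)
rep("panel",[(283,118),(585,137),(540,483),(255,457)],12)
rep("line",[(323,160),(534,181),(505,430),(302,418)],12)
hsv=cv2.cvtColor(c,cv2.COLOR_RGB2HSV)
x,y,w,h=240,150,140,125;H=hsv[y:y+h,x:x+w];m=((H[...,1]<75)&(H[...,2]>120)).astype(np.uint8)
k,l,st,_=cv2.connectedComponentsWithStats(m); m=np.isin(l,[i for i in range(1,k) if st[i,4]>30]); vv,uu=np.nonzero(m); r=cv2.minAreaRect(ray(K,P,np.c_[uu+x,vv+y],12)[:,:2].astype(np.float32));print(r)
```

```text
bar [[389.6, -345.9], [386.6, -330.1], [437.7, -320.5], [440.8, -334.8]] mean [ 413.7 -332.8]
   16.0 100.9
   52.0 10.6
   14.5 -77.7
   52.4 -167.8
slab [[389.5, -361.8], [380.5, -319.5], [439.6, -304.8], [448.8, -346.9]] mean [ 414.6 -333.2]
   43.2 102.0
   60.9 14.0
   43.1 -77.7
   61.1 -165.9
panel [[366.8, -360.3], [370.5, -287.8], [459.0, -295.0], [452.6, -368.8]] mean [ 412.2 -328. ]
   72.6 87.1
   88.8 -4.6
   74.1 -94.9
   86.3 174.4
line [[376.6, -350.8], [381.1, -299.6], [444.6, -304.5], [442.0, -356.5]] mean [ 411.1 -327.9]
   51.4 85.0
   63.7 -4.4
   52.1 -92.9
   65.6 175.0
((413.4451904296875, -327.55364990234375), (67.04251098632812, 84.83078002929688), 84.70769500732422)
```

Emit:
{"name": "move_arm", "arguments": {
  "deltas": [
    {"travel": [1.7, -1.6, -20], "rot": [0, 0, 0.1], "grip": -1},
    {"travel": [0, 0, -25], "rot": [0, 0, 0.1], "grip": -1},
    {"travel": [0, 0, -25], "rot": [0, 0, 0], "grip": -1},
    {"travel": [0, 0, -25], "rot": [0, 0, 0], "grip": -1},
    {"travel": [0, 0, -25], "rot": [0, 0, 0], "grip": -1},
    {"travel": [0, 0, -20], "rot": [0, 0, 0], "grip": -1},
    {"travel": [0, 0, -15], "rot": [0, 0, 0], "grip": -1},
    {"travel": [0, 0, -10], "rot": [0, 0, 0], "grip": -1},
    {"travel": [0, 0, -6], "rot": [0, 0, 0], "grip": -1},
    {"travel": [0, 0, 0], "rot": [0, 0, 0], "grip": -1},
    {"travel": [0, 0, 0], "rot": [0, 0, 0], "grip": -1}
  ]
}}

```text
time_s: 20.03
tool_pos: [415.1, -333.3, 41.1]
eef_rot: [[0.001, -0.211, 0.977], [-0.001, 0.977, 0.211], [-1.0, -0.001, 0.001]]
force: [1.2, 0.4, 0.0]
opening: 85.3
```

```bash
python3 look.py wrist 11
```

```text
[ 415.1 -333.3   41.1] [[0.001, -0.211, 0.977], [-0.001, 0.977, 0.211], [-1.0, -0.001, 0.001]] 85.3 [-0.38  0.36 -0.26  0.   -0.95 -0.98] 20.03 [1.2 0.4 0. ]
```

View pics/wrist11.png

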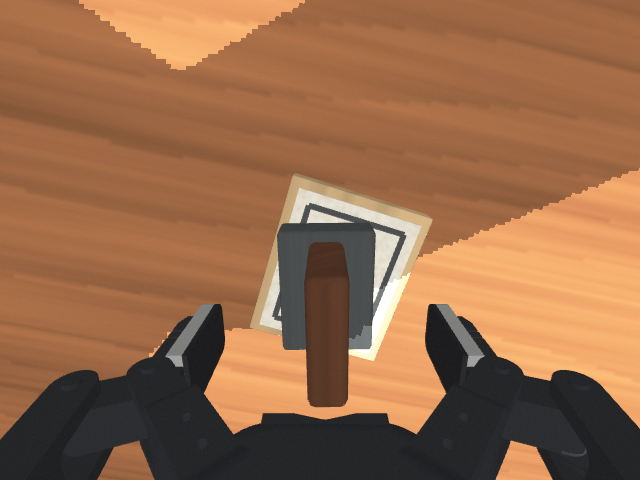

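Emit:
{"name": "move_arm", "arguments": {
  "deltas": [
    {"travel": [0, 0.4, -3.2], "rot": [0, 0, 0], "grip": -1},
    {"travel": [0, 0, 0], "rot": [0, 0, 0], "grip": 1},
    {"travel": [0, 0, 0], "rot": [0, 0, 0], "grip": 1},
    {"travel": [0, 0, 0], "rot": [0, 0, 0], "grip": 1},
    {"travel": [0, 0, 0], "rot": [0, 0, 0], "grip": 1},
    {"travel": [0, 0, 0], "rot": [0, 0, 0], "grip": 1},
    {"travel": [0, 0, 0], "rot": [0, 0, 0], "grip": 1},
    {"travel": [0, 0, 0], "rot": [0, 0, 0], "grip": 1},
    {"travel": [0, 0, 0], "rot": [0, 0, 0], "grip": 1},
    {"travel": [0, 0, 0], "rot": [0, 0, 0], "grip": 1},
    {"travel": [0, 0, 0], "rot": [0, 0, 0], "grip": 1}
  ]
}}

```text
time_s: 21.0
tool_pos: [414.6, -332.9, 37.4]
eef_rot: [[0.0, -0.21, 0.978], [-0.0, 0.978, 0.21], [-1.0, -0.0, 0.0]]
force: [-0.5, 1.0, 2.0]
opening: 15.4
```

Emit:
{"name": "move_arm", "arguments": {
  "deltas": [
    {"travel": [0, 0, 3], "rot": [0, 0, 0], "grip": 1},
    {"travel": [0, 0, 6], "rot": [0, 0, 0], "grip": 1},
    {"travel": [0, 0, 10], "rot": [0, 0, 0], "grip": 1},
    {"travel": [0, 0, 15], "rot": [0, 0, 0], "grip": 1},
    {"travel": [0, 0, 20], "rot": [0, 0, 0], "grip": 1},
    {"travel": [0, 0, 25], "rot": [0, 0, 0], "grip": 1},
    {"travel": [0, 0, 25], "rot": [0, 0, 0], "grip": 1},
    {"travel": [0, 0, 20], "rot": [0, 0, 0], "grip": 1},
    {"travel": [0, 0, 16], "rot": [0, 0, 0], "grip": 1},
    {"travel": [0, 0, 10], "rot": [0, 0, 0], "grip": 1},
    {"travel": [0, 0, 0], "rot": [0, 0, 0], "grip": 1},
    {"travel": [0, 0, 0], "rot": [0, 0, 0], "grip": 1}
  ]
}}

```text
time_s: 22.0
tool_pos: [414.5, -332.7, 187.1]
eef_rot: [[0.0, -0.21, 0.978], [0.001, 0.978, 0.21], [-1.0, 0.0, 0.0]]
force: [-0.7, 0.3, -5.4]
opening: 15.3
```

```bash
python3 look.py wrist 12
```

```text
[ 414.5 -332.7  187.1] [[0.0, -0.21, 0.978], [0.001, 0.978, 0.21], [-1.0, 0.0, 0.0]] 15.3 [-0.38  0.24 -0.03 -0.   -1.31 -0.98] 22.0 [-0.7  0.3 -5.4]
```

View pics/wrist12.png

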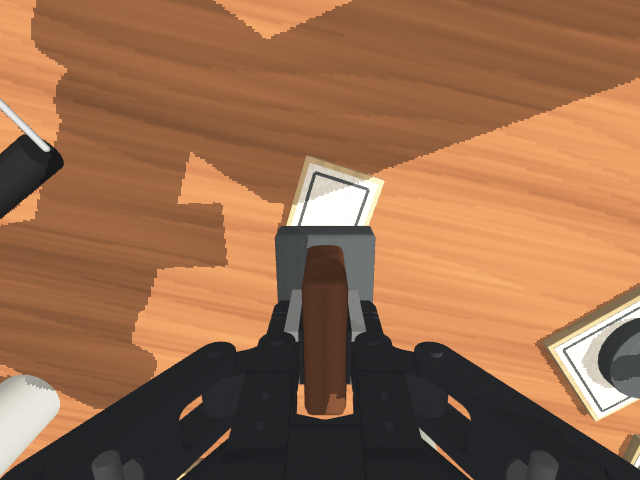

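Emit:
{"name": "move_arm", "arguments": {
  "deltas": [
    {"travel": [5.5, 11, 0], "rot": [0, 0, 0], "grip": 1},
    {"travel": [11, 21.5, 0], "rot": [0, 0, -0.007], "grip": 1},
    {"travel": [11, 21.5, 0], "rot": [0, 0, -0.007], "grip": 1},
    {"travel": [11, 21.5, 0], "rot": [0, 0, -0.007], "grip": 1},
    {"travel": [11, 21.5, 0], "rot": [0, 0, -0.007], "grip": 1},
    {"travel": [11, 21.5, 0], "rot": [0, 0, -0.007], "grip": 1},
    {"travel": [11, 21.5, 0], "rot": [0, 0, -0.007], "grip": 1},
    {"travel": [11, 21.5, 0], "rot": [0, 0, -0.007], "grip": 1},
    {"travel": [11, 21.5, 0], "rot": [0, 0, -0.007], "grip": 1},
    {"travel": [11, 21.5, 0], "rot": [0, 0, -0.007], "grip": 1},
    {"travel": [11, 21.5, 0], "rot": [0, 0, -0.007], "grip": 1},
    {"travel": [11, 21.5, 0], "rot": [0, 0, -0.007], "grip": 1},
    {"travel": [11, 21.5, 0], "rot": [0, 0, -0.007], "grip": 1},
    {"travel": [11, 21.5, 0], "rot": [0, 0, -0.007], "grip": 1},
    {"travel": [11, 21.5, 0], "rot": [0, 0, -0.007], "grip": 1},
    {"travel": [11, 21.5, 0], "rot": [0, 0, -0.007], "grip": 1},
    {"travel": [11, 21.5, 0], "rot": [0, 0, -0.007], "grip": 1},
    {"travel": [11, 21.5, 0], "rot": [0, 0, -0.007], "grip": 1},
    {"travel": [11, 21.5, 0], "rot": [0, 0, 0], "grip": 1},
    {"travel": [11, 21.5, 0], "rot": [0, 0, 0], "grip": 1}
  ]
}}

```text
time_s: 23.72
tool_pos: [628.6, 88.2, 185.5]
eef_rot: [[-0.003, -0.093, 0.996], [-0.001, 0.996, 0.093], [-1.0, -0.0, -0.003]]
force: [-0.3, 0.2, -3.3]
opening: 15.5
```

Emit:
{"name": "move_arm", "arguments": {
  "deltas": [
    {"travel": [11, 21.5, 0], "rot": [0, 0, 0], "grip": 1},
    {"travel": [10, 20, 0], "rot": [0, 0, 0], "grip": 1},
    {"travel": [6, 13, 0], "rot": [0, 0, 0], "grip": 1},
    {"travel": [0, 0, 0], "rot": [0, 0, 0], "grip": 1},
    {"travel": [0, 0, 0], "rot": [0, 0, 0], "grip": 1},
    {"travel": [0, 0, 0], "rot": [0, 0, 0], "grip": 1}
  ]
}}

```text
time_s: 24.22
tool_pos: [655.4, 140.9, 186.0]
eef_rot: [[-0.002, -0.093, 0.996], [-0.001, 0.996, 0.093], [-1.0, -0.001, -0.002]]
force: [-0.7, -0.7, -3.4]
opening: 15.5
```

```bash
python3 look.py wrist 13
```

```text
[655.4 140.9 186. ] [[-0.002, -0.093, 0.996], [-0.001, 0.996, 0.093], [-1.0, -0.001, -0.002]] 15.5 [ 0.44  0.51  0.38 -0.   -1.44 -1.92] 24.22 [-0.7 -0.7 -3.4]
```

View pics/wrist13.png

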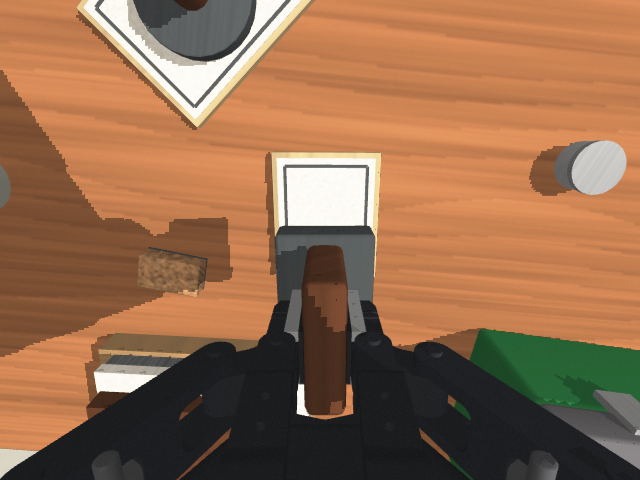

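Emit:
{"name": "move_arm", "arguments": {
  "deltas": [
    {"travel": [0.8, 0.4, -10], "rot": [0, 0, 0], "grip": 1},
    {"travel": [0, 0, -20], "rot": [0, 0, 0], "grip": 1},
    {"travel": [0, 0, -25], "rot": [0, 0, 0], "grip": 1},
    {"travel": [0, 0, -25], "rot": [0, 0, 0], "grip": 1},
    {"travel": [0, 0, -25], "rot": [0, 0, 0], "grip": 1},
    {"travel": [0, 0, -20], "rot": [0, 0, 0], "grip": 1},
    {"travel": [0, 0, -12], "rot": [0, 0, 0], "grip": 1},
    {"travel": [0, 0, -6], "rot": [0, 0, 0], "grip": 1},
    {"travel": [0, 0, -3], "rot": [0, 0, 0], "grip": 1},
    {"travel": [0, 0, -1], "rot": [0, 0, 0], "grip": 1},
    {"travel": [0, 0, 0], "rot": [0, 0, 0], "grip": 1},
    {"travel": [0, 0, 0], "rot": [0, 0, 0], "grip": 1}
  ]
}}

```text
time_s: 25.27
tool_pos: [657.6, 141.6, 41.5]
eef_rot: [[0.002, -0.093, 0.996], [0.001, 0.996, 0.093], [-1.0, 0.0, 0.002]]
force: [-0.1, 0.4, -4.1]
opening: 15.4
```

Emit:
{"name": "move_arm", "arguments": {
  "deltas": [
    {"travel": [0, 0, -1], "rot": [0, 0, 0], "grip": 1},
    {"travel": [0, 0, 0], "rot": [0, 0, 0], "grip": 1}
  ]
}}

```text
time_s: 25.43
tool_pos: [657.2, 141.5, 39.9]
eef_rot: [[0.001, -0.093, 0.996], [0.0, 0.996, 0.093], [-1.0, 0.0, 0.001]]
force: [0.4, -0.6, -4.1]
opening: 15.5
```

Emit:
{"name": "move_arm", "arguments": {
  "deltas": [
    {"travel": [0, 0, -1], "rot": [0, 0, 0], "grip": 1},
    {"travel": [0, 0, 0], "rot": [0, 0, 0], "grip": 1}
  ]
}}

```text
time_s: 25.6
tool_pos: [656.8, 141.4, 38.3]
eef_rot: [[-0.0, -0.093, 0.996], [0.0, 0.996, 0.093], [-1.0, 0.0, -0.0]]
force: [-0.8, 0.1, -4.1]
opening: 15.0
```

Emit:
{"name": "move_arm", "arguments": {
  "deltas": [
    {"travel": [0, 0, -0.6], "rot": [0, 0, 0], "grip": 1},
    {"travel": [0, 0, 0], "rot": [0, 0, 0], "grip": 1}
  ]
}}

```text
time_s: 25.77
tool_pos: [656.8, 141.4, 37.6]
eef_rot: [[-0.0, -0.093, 0.996], [-0.0, 0.996, 0.093], [-1.0, -0.0, -0.0]]
force: [-1.1, 0.6, -3.6]
opening: 15.5
```

Emit:
{"name": "move_arm", "arguments": {
  "deltas": [
    {"travel": [0, 0, -0.4], "rot": [0, 0, 0], "grip": 1},
    {"travel": [0, 0, 0], "rot": [0, 0, 0], "grip": 1}
  ]
}}

```text
time_s: 25.93
tool_pos: [656.9, 141.4, 37.5]
eef_rot: [[0.0, -0.093, 0.996], [-0.0, 0.996, 0.093], [-1.0, -0.0, 0.0]]
force: [-1.3, -0.0, -2.2]
opening: 15.2
```

Emit:
{"name": "move_arm", "arguments": {
  "deltas": [
    {"travel": [0, 0, -0.4], "rot": [0, 0, 0], "grip": 1},
    {"travel": [0, 0, 0], "rot": [0, 0, 0], "grip": 0},
    {"travel": [0, 0, 0], "rot": [0, 0, 0], "grip": 0},
    {"travel": [0, 0, 0], "rot": [0, 0, 0], "grip": -1},
    {"travel": [0, 0, 0], "rot": [0, 0, 0], "grip": -1},
    {"travel": [0, 0, 0], "rot": [0, 0, 0], "grip": -1},
    {"travel": [0, 0, 0], "rot": [0, 0, 0], "grip": -1},
    {"travel": [0, 0, 10], "rot": [0, 0, 0], "grip": -1},
    {"travel": [0, 0, 20], "rot": [0, 0, 0], "grip": -1},
    {"travel": [0, 0, 30], "rot": [0, 0, 0], "grip": -1},
    {"travel": [0, 0, 30], "rot": [0, 0, 0], "grip": -1},
    {"travel": [0, 0, 30], "rot": [0, 0, 0], "grip": -1},
    {"travel": [0, 0, 30], "rot": [0, 0, 0], "grip": -1},
    {"travel": [0, 0, 22], "rot": [0, 0, 0], "grip": -1},
    {"travel": [0, 0, 0], "rot": [0, 0, 0], "grip": -1},
    {"travel": [0, 0, 0], "rot": [0, 0, 0], "grip": -1}
  ]
}}

```text
time_s: 27.27
tool_pos: [657.6, 141.6, 211.6]
eef_rot: [[0.004, -0.093, 0.996], [0.002, 0.996, 0.093], [-1.0, 0.001, 0.004]]
force: [0.2, -0.3, -0.9]
opening: 85.6
```

```bash
python3 look.py wrist 14
```

```text
[657.6 141.6 211.6] [[0.004, -0.093, 0.996], [0.002, 0.996, 0.093], [-1.0, 0.001, 0.004]] 85.6 [ 0.44  0.51  0.43  0.   -1.49 -1.92] 27.27 [ 0.2 -0.3 -0.9]
```

View pics/wrist14.png

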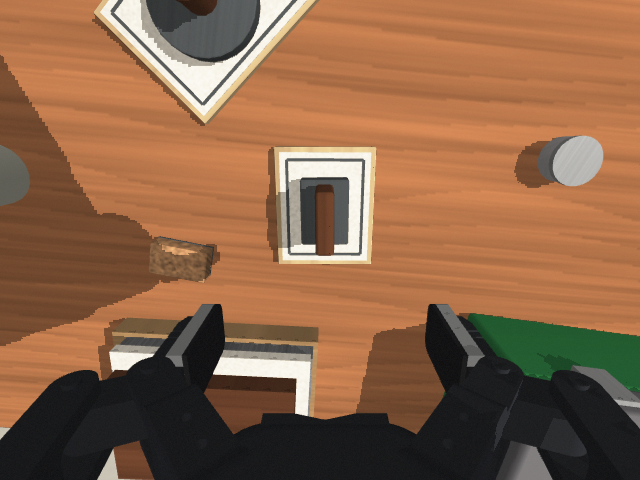

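Medium weight is standing centred and square on its panel. On to the small one on the mat.

Emit:
{"name": "move_arm", "arguments": {
  "deltas": [
    {"travel": [-19, 13.5, 0], "rot": [0, 0, 0], "grip": -1},
    {"travel": [-19, 13.5, 0], "rot": [0, 0, 0], "grip": -1},
    {"travel": [-19, 13.5, 0], "rot": [0, 0, 0], "grip": -1},
    {"travel": [-19, 13.5, 0], "rot": [0, 0, 0], "grip": -1},
    {"travel": [-19, 13.5, 0], "rot": [0, 0, 0], "grip": -1},
    {"travel": [-19, 13.5, 0], "rot": [0, 0, 0], "grip": -1},
    {"travel": [-19, 13.5, 0], "rot": [0, 0, 0], "grip": -1},
    {"travel": [-19, 13.5, 0], "rot": [0, 0, 0], "grip": -1},
    {"travel": [-19, 13.5, 0], "rot": [0, 0, 0], "grip": -1},
    {"travel": [-19, 13.5, 0], "rot": [0, 0, 0], "grip": -1},
    {"travel": [-19, 13.5, 0], "rot": [0, 0, 0], "grip": -1},
    {"travel": [-19, 13.5, 0], "rot": [0, 0, 0], "grip": -1},
    {"travel": [-19, 13.5, 0], "rot": [0, 0, 0], "grip": -1},
    {"travel": [-19, 13.5, 0], "rot": [0, 0, 0], "grip": -1},
    {"travel": [-6, 1.7, 0], "rot": [0, 0, 0], "grip": -1},
    {"travel": [0, 0, 0], "rot": [0, 0, 0], "grip": -1},
    {"travel": [0, 0, 0], "rot": [0, 0, 0], "grip": -1}
  ]
}}

```text
time_s: 28.73
tool_pos: [384.8, 331.7, 208.4]
eef_rot: [[-0.001, -0.093, 0.996], [-0.001, 0.996, 0.093], [-1.0, -0.001, -0.001]]
force: [-0.4, -0.6, -0.2]
opening: 86.1
```

```bash
python3 look.py wrist 15;  python3 - <<'E'
from h import *
c,_,_=load("wrist15"); cv2.imwrite("pics/w15c.png",cv2.resize(c[170:250,285:365],(640,640),interpolation=0)[:,:,::-1])
E
```

```text
[384.8 331.7 208.4] [[-0.001, -0.093, 0.996], [-0.001, 0.996, 0.093], [-1.0, -0.001, -0.001]] 86.1 [ 1.02  0.18 -0.05  0.   -1.35 -2.5 ] 28.73 [-0.4 -0.6 -0.2]
```

View pics/w15c.png

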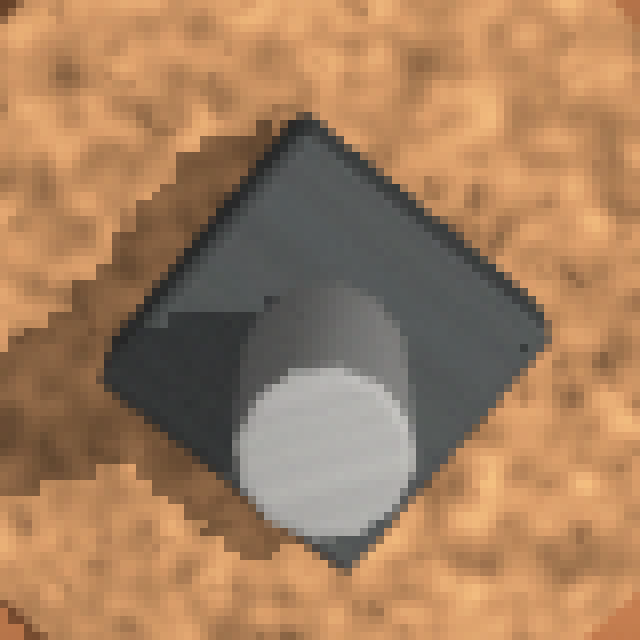

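Run:
```python
from h import *
c,K,P=load("wrist15")
f=lambda a,b:(285+a/8-.5,170+b/8-.5)
q=ray(K,P,[f(310,125),f(548,328),f(347,570),f(108,372)],23)[:,:2]; print(q.round(1),q.mean(0))
for i in range(4):
    d=q[(i+1)%4]-q[i]; print(np.hypot(*d).round(1),np.degrees(np.arctan2(d[1],d[0])).round(1)%90)
print(ray(K,P,f(324,453),67))
```

```text
[[357.5 327. ]
 [379.1 357.6]
 [411.6 336.6]
 [389.4 305.5]] [384.40856537 331.68290455]
37.5 54.9
38.8 57.1
38.2 54.400000000000006
38.4 56.0
[[385.11421333 331.24880522  67.        ]]
```

Emit:
{"name": "move_arm", "arguments": {
  "deltas": [
    {"travel": [0, 0, -20], "rot": [0, 0, 0], "grip": -1},
    {"travel": [0, 0, -25], "rot": [0, 0, 0], "grip": -1},
    {"travel": [0, 0, -25], "rot": [0, 0, 0], "grip": -1},
    {"travel": [0, 0, -25], "rot": [0, 0, 0], "grip": -1},
    {"travel": [0, 0, -25], "rot": [0, 0, 0], "grip": -1},
    {"travel": [0, 0, -20], "rot": [0, 0, 0], "grip": -1},
    {"travel": [0, 0, -18], "rot": [0, 0, 0], "grip": -1},
    {"travel": [0, 0, -11], "rot": [0, 0, 0], "grip": -1},
    {"travel": [0, 0, -7], "rot": [0, 0, 0], "grip": -1},
    {"travel": [0, 0, 0], "rot": [0, 0, 0], "grip": -1},
    {"travel": [0, 0, 0], "rot": [0, 0, 0], "grip": -1},
    {"travel": [0, 0, 0], "rot": [0, 0, 0], "grip": -1}
  ]
}}

```text
time_s: 29.78
tool_pos: [385.7, 332.5, 33.7]
eef_rot: [[0.001, -0.092, 0.996], [0.001, 0.996, 0.092], [-1.0, 0.001, 0.001]]
force: [-0.2, 0.8, 0.5]
opening: 85.5
```

```bash
python3 look.py wrist 16
```

```text
[385.7 332.5  33.7] [[0.001, -0.092, 0.996], [0.001, 0.996, 0.092], [-1.0, 0.001, 0.001]] 85.5 [ 1.02  0.33 -0.33  0.   -0.91 -2.5 ] 29.78 [-0.2  0.8  0.5]
```

View pics/wrist16.png

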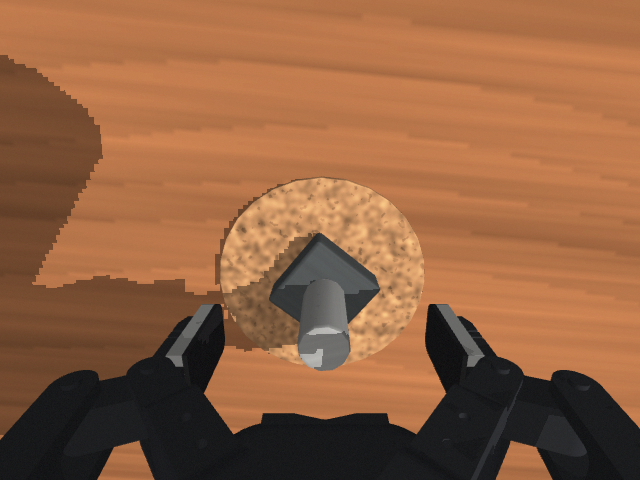

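Emit:
{"name": "move_arm", "arguments": {
  "deltas": [
    {"travel": [-0.5, -0.3, -1.6], "rot": [0, 0, 0], "grip": -1},
    {"travel": [0, 0, 0], "rot": [0, 0, 0], "grip": 1},
    {"travel": [0, 0, 0], "rot": [0, 0, 0], "grip": 1},
    {"travel": [0, 0, 0], "rot": [0, 0, 0], "grip": 1},
    {"travel": [0, 0, 0], "rot": [0, 0, 0], "grip": 1},
    {"travel": [0, 0, 0], "rot": [0, 0, 0], "grip": 1},
    {"travel": [0, 0, 0], "rot": [0, 0, 0], "grip": 1},
    {"travel": [0, 0, 0], "rot": [0, 0, 0], "grip": 1},
    {"travel": [0, 0, 0], "rot": [0, 0, 0], "grip": 1},
    {"travel": [0, 0, 0], "rot": [0, 0, 0], "grip": 1},
    {"travel": [0, 0, 0], "rot": [0, 0, 0], "grip": 1}
  ]
}}

```text
time_s: 30.75
tool_pos: [384.5, 332.1, 31.5]
eef_rot: [[0.0, -0.093, 0.996], [0.001, 0.996, 0.093], [-1.0, 0.001, 0.0]]
force: [0.1, 1.0, 2.4]
opening: 18.4
```

Emit:
{"name": "move_arm", "arguments": {
  "deltas": [
    {"travel": [0, 0, 3], "rot": [0, 0, 0], "grip": 1},
    {"travel": [0, 0, 6], "rot": [0, 0, 0], "grip": 1},
    {"travel": [0, 0, 10], "rot": [0, 0, 0], "grip": 1},
    {"travel": [0, 0, 15], "rot": [0, 0, 0], "grip": 1},
    {"travel": [0, 0, 20], "rot": [0, 0, 0], "grip": 1},
    {"travel": [0, 0, 25], "rot": [0, 0, 0], "grip": 1},
    {"travel": [0, 0, 25], "rot": [0, 0, 0], "grip": 1},
    {"travel": [0, 0, 20], "rot": [0, 0, 0], "grip": 1},
    {"travel": [0, 0, 16], "rot": [0, 0, 0], "grip": 1},
    {"travel": [0, 0, 10], "rot": [0, 0, 0], "grip": 1},
    {"travel": [0, 0, 0], "rot": [0, 0, 0], "grip": 1},
    {"travel": [0, 0, 0], "rot": [0, 0, 0], "grip": 1}
  ]
}}

```text
time_s: 31.75
tool_pos: [384.1, 331.7, 181.1]
eef_rot: [[-0.0, -0.092, 0.996], [0.0, 0.996, 0.092], [-1.0, 0.0, -0.0]]
force: [0.8, 0.1, -3.5]
opening: 18.4
```

Emit:
{"name": "move_arm", "arguments": {
  "deltas": [
    {"travel": [1, -12, 0], "rot": [0, 0, 0.02], "grip": 1},
    {"travel": [1, -25, 0], "rot": [0, 0, 0.02], "grip": 1},
    {"travel": [1, -25, 0], "rot": [0, 0, 0.02], "grip": 1},
    {"travel": [1, -25, 0], "rot": [0, 0, 0.02], "grip": 1},
    {"travel": [1, -25, 0], "rot": [0, 0, 0.02], "grip": 1},
    {"travel": [1, -25, 0], "rot": [0, 0, 0.02], "grip": 1},
    {"travel": [1, -25, 0], "rot": [0, 0, 0.02], "grip": 1},
    {"travel": [1, -25, 0], "rot": [0, 0, 0.02], "grip": 1},
    {"travel": [1, -25, 0], "rot": [0, 0, 0.02], "grip": 1},
    {"travel": [1, -25, 0], "rot": [0, 0, 0.02], "grip": 1},
    {"travel": [1, -25, 0], "rot": [0, 0, 0.02], "grip": 1},
    {"travel": [1, -25, 0], "rot": [0, 0, 0.02], "grip": 1},
    {"travel": [1, -25, 0], "rot": [0, 0, 0.02], "grip": 1},
    {"travel": [1, -25, 0], "rot": [0, 0, 0.02], "grip": 1},
    {"travel": [1, -25, 0], "rot": [0, 0, 0.02], "grip": 1},
    {"travel": [1, -25, 0], "rot": [0, 0, 0.02], "grip": 1},
    {"travel": [1, -25, 0], "rot": [0, 0, 0.02], "grip": 1},
    {"travel": [1, -25, 0], "rot": [0, 0, 0.02], "grip": 1},
    {"travel": [1, -25, 0], "rot": [0, 0, 0.02], "grip": 1},
    {"travel": [1, -25, 0], "rot": [0, 0, 0.02], "grip": 1}
  ]
}}

```text
time_s: 33.42
tool_pos: [403.2, -156.2, 179.8]
eef_rot: [[-0.003, -0.474, 0.881], [0.001, 0.881, 0.474], [-1.0, 0.002, -0.002]]
force: [0.5, -0.7, -2.4]
opening: 18.3
```

Emit:
{"name": "move_arm", "arguments": {
  "deltas": [
    {"travel": [1, -25, 0], "rot": [0, 0, 0.02], "grip": 1},
    {"travel": [1, -25, 0], "rot": [0, 0, 0.02], "grip": 1},
    {"travel": [1, -25, 0], "rot": [0, 0, 0.02], "grip": 1},
    {"travel": [1, -25, 0], "rot": [0, 0, 0.02], "grip": 1},
    {"travel": [1, -25, 0], "rot": [0, 0, 0.02], "grip": 1},
    {"travel": [1, -25, 0], "rot": [0, 0, 0.013], "grip": 1},
    {"travel": [1, -15, 0], "rot": [0, 0, 0], "grip": 1},
    {"travel": [0, -7.7, 0], "rot": [0, 0, 0], "grip": 1},
    {"travel": [0, 0, 0], "rot": [0, 0, 0], "grip": 1},
    {"travel": [0, 0, 0], "rot": [0, 0, 0], "grip": 1},
    {"travel": [0, 0, 0], "rot": [0, 0, 0], "grip": 1}
  ]
}}

```text
time_s: 34.33
tool_pos: [411.1, -326.9, 180.8]
eef_rot: [[-0.001, -0.57, 0.822], [0.001, 0.822, 0.57], [-1.0, 0.001, -0.0]]
force: [0.3, 1.3, -2.7]
opening: 18.5
```

```bash
python3 look.py wrist 17
```

```text
[ 411.1 -326.9  180.8] [[-0.001, -0.57, 0.822], [0.001, 0.822, 0.57], [-1.0, 0.001, -0.0]] 18.5 [-0.37  0.23 -0.06 -0.   -1.29 -0.59] 34.33 [ 0.3  1.3 -2.7]
```

View pics/wrist17.png

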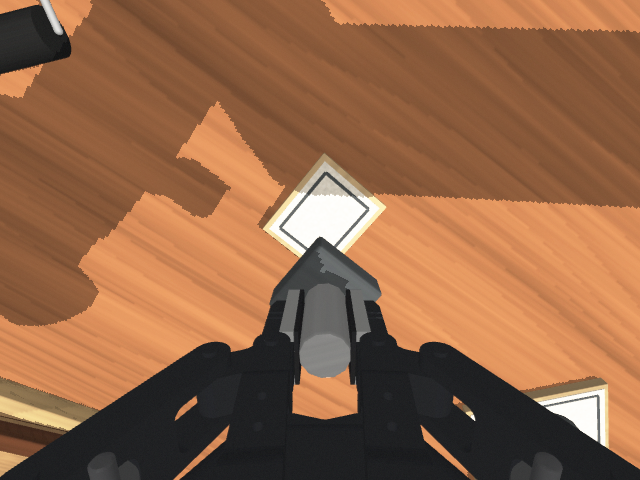

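```bash
python3 - <<'E'
from h import *
c,K,P=load("wrist17")
q=ray(K,P,[(263,228),(324,154.5),(385.5,207)],12)[:,:2]; print(q.round(1),q[[0,2]].mean(0),np.hypot(*(q[1]-q[0])),np.hypot(*(q[2]-q[1])))
cs=ray(K,P,[(324,217)],12); print(cs)
c,K,P=load("scene0")
E
python3 look.py scene 17; python3 look.py side 17
python3 - <<'E'
from h import *
for n,(x,y,w,h) in {"scene17":(155,180,50,40),"side17":(415,170,58,40)}.items():
    c,K,P=load(n);hsv=cv2.cvtColor(c,cv2.COLOR_RGB2HSV)
    H=hsv[y:y+h,x:x+w]; m=(H[...,1]<75)&(H[...,2]>125); vv,uu=np.nonzero(m)
    if len(vv): print(n,len(vv),cv2.minAreaRect(ray(K,P,np.c_[uu+x,vv+y],12)[:,:2].astype(np.float32)))
E
```

```text
[[ 451.5 -369. ]
 [ 365.  -360.3]
 [ 371.3 -288. ]] [ 411.39725507 -328.53724801] 86.90789016827105 72.54086135407533
[[ 410.77218325 -328.62057506   12.        ]]
[ 411.3 -326.9  181.1] [[-0.0, -0.57, 0.822], [0.001, 0.822, 0.57], [-1.0, 0.001, 0.0]] 18.7 [-0.37  0.23 -0.06 -0.   -1.29 -0.59] 34.38 [ 0.  -0.4 -2.5]
[ 411.4 -327.   181.2] [[-0.0, -0.57, 0.821], [0.0, 0.821, 0.57], [-1.0, 0.0, 0.0]] 18.7 [-0.37  0.23 -0.06 -0.   -1.29 -0.59] 34.43 [ 0.   0.7 -2.5]
scene17 598 ((410.6055603027344, -325.7154235839844), (75.48225402832031, 84.39708709716797), 84.77284240722656)
side17 485 ((411.7651062011719, -326.54876708984375), (66.54680633544922, 81.66062927246094), 84.69365692138672)
```

View pics/scene17.png

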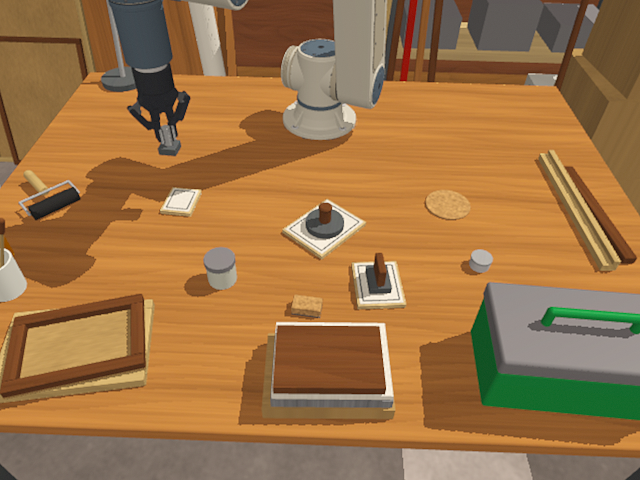

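Emit:
{"name": "move_arm", "arguments": {
  "deltas": [
    {"travel": [0, -1, -10], "rot": [0, 0, 0], "grip": 1},
    {"travel": [0, 0, -20], "rot": [0, 0, 0], "grip": 1},
    {"travel": [0, 0, -25], "rot": [0, 0, 0], "grip": 1},
    {"travel": [0, 0, -25], "rot": [0, 0, 0], "grip": 1},
    {"travel": [0, 0, -25], "rot": [0, 0, 0], "grip": 1},
    {"travel": [0, 0, -18], "rot": [0, 0, 0], "grip": 1},
    {"travel": [0, 0, -10], "rot": [0, 0, 0], "grip": 1},
    {"travel": [0, 0, -5], "rot": [0, 0, 0], "grip": 1},
    {"travel": [0, 0, -2], "rot": [0, 0, 0], "grip": 1},
    {"travel": [0, 0, 0], "rot": [0, 0, 0], "grip": 1},
    {"travel": [0, 0, 0], "rot": [0, 0, 0], "grip": 1},
    {"travel": [0, 0, 0], "rot": [0, 0, 0], "grip": 1}
  ]
}}

```text
time_s: 35.48
tool_pos: [412.2, -329.3, 42.4]
eef_rot: [[0.002, -0.57, 0.822], [-0.001, 0.822, 0.57], [-1.0, -0.002, 0.001]]
force: [0.6, 0.2, -3.0]
opening: 18.5
```

Emit:
{"name": "move_arm", "arguments": {
  "deltas": [
    {"travel": [0, 0, -1], "rot": [0, 0, 0], "grip": 1},
    {"travel": [0, 0, 0], "rot": [0, 0, 0], "grip": 1}
  ]
}}

```text
time_s: 35.65
tool_pos: [411.6, -329.0, 40.7]
eef_rot: [[0.001, -0.569, 0.822], [-0.0, 0.822, 0.569], [-1.0, -0.001, 0.001]]
force: [-0.6, 0.5, -2.4]
opening: 18.7
```

Emit:
{"name": "move_arm", "arguments": {
  "deltas": [
    {"travel": [0, 0, -0.6], "rot": [0, 0, 0], "grip": 1},
    {"travel": [0, 0, 0], "rot": [0, 0, 0], "grip": 1}
  ]
}}

```text
time_s: 35.82
tool_pos: [411.4, -328.9, 39.7]
eef_rot: [[0.0, -0.569, 0.822], [-0.0, 0.822, 0.569], [-1.0, -0.0, 0.0]]
force: [0.2, 0.1, -2.7]
opening: 18.2
```

Emit:
{"name": "move_arm", "arguments": {
  "deltas": [
    {"travel": [0, 0.6, -0.6], "rot": [0, 0, 0], "grip": 1},
    {"travel": [0, 0, 0], "rot": [0, 0, 0], "grip": 1}
  ]
}}

```text
time_s: 35.98
tool_pos: [411.3, -328.2, 39.0]
eef_rot: [[-0.0, -0.569, 0.822], [0.0, 0.822, 0.569], [-1.0, 0.0, -0.0]]
force: [0.1, 0.6, -3.4]
opening: 18.7
```

Emit:
{"name": "move_arm", "arguments": {
  "deltas": [
    {"travel": [0, 0, -0.5], "rot": [0, 0, 0], "grip": 1},
    {"travel": [0, 0, 0], "rot": [0, 0, 0], "grip": 1}
  ]
}}

```text
time_s: 36.15
tool_pos: [411.4, -328.3, 38.6]
eef_rot: [[-0.0, -0.569, 0.822], [-0.0, 0.822, 0.569], [-1.0, -0.0, -0.0]]
force: [-0.3, -0.0, -2.2]
opening: 18.5
```

Emit:
{"name": "move_arm", "arguments": {
  "deltas": [
    {"travel": [0, 0, -0.4], "rot": [0, 0, 0], "grip": 1},
    {"travel": [0, 0, 0], "rot": [0, 0, 0], "grip": 1}
  ]
}}

```text
time_s: 36.32
tool_pos: [411.4, -328.3, 38.5]
eef_rot: [[0.0, -0.57, 0.822], [-0.0, 0.822, 0.57], [-1.0, -0.0, 0.0]]
force: [-0.8, 0.9, 1.4]
opening: 18.6
```

Contact; release, lift and check.

Emit:
{"name": "move_arm", "arguments": {
  "deltas": [
    {"travel": [0, 0, 0], "rot": [0, 0, 0], "grip": 0},
    {"travel": [0, 0, 0], "rot": [0, 0, 0], "grip": 0},
    {"travel": [0, 0, 0], "rot": [0, 0, 0], "grip": -1},
    {"travel": [0, 0, 0], "rot": [0, 0, 0], "grip": -1},
    {"travel": [0, 0, 0], "rot": [0, 0, 0], "grip": -1},
    {"travel": [0, 0, 0], "rot": [0, 0, 0], "grip": -1},
    {"travel": [0, 0, 10], "rot": [0, 0, 0], "grip": -1},
    {"travel": [0, 0, 20], "rot": [0, 0, 0], "grip": -1},
    {"travel": [0, 0, 30], "rot": [0, 0, 0], "grip": -1},
    {"travel": [0, 0, 30], "rot": [0, 0, 0], "grip": -1},
    {"travel": [0, 0, 30], "rot": [0, 0, 0], "grip": -1},
    {"travel": [0, 0, 30], "rot": [0, 0, 0], "grip": -1},
    {"travel": [0, 0, 22], "rot": [0, 0, 0], "grip": -1},
    {"travel": [0, 0, 0], "rot": [0, 0, 0], "grip": -1},
    {"travel": [0, 0, 0], "rot": [0, 0, 0], "grip": -1},
    {"travel": [0, 0, 0], "rot": [0, 0, 0], "grip": -1}
  ]
}}

```text
time_s: 37.65
tool_pos: [411.0, -328.0, 209.9]
eef_rot: [[-0.0, -0.569, 0.822], [0.001, 0.822, 0.569], [-1.0, 0.001, 0.0]]
force: [-0.1, -0.0, -0.1]
opening: 85.7
```

```bash
python3 look.py wrist 18; python3 look.py scene 18;python3 look.py side 18
python3 - <<'E'
from h import *
c,_,_=load("wrist18"); cv2.imwrite("pics/w18c.png",cv2.resize(c[135:285,225:425],(800,600),interpolation=0)[:,:,::-1])
s,_,_=load("side18"); a,_,_=load("scene18"); cv2.imwrite("pics/ss18.png",np.hstack([cv2.resize(a[150:330,130:530],(400,300)),cv2.resize(s[80:440,160:640],(400,300))])[:,:,::-1])
E
```

```text
[ 411.  -328.   209.9] [[-0.0, -0.569, 0.822], [0.001, 0.822, 0.569], [-1.0, 0.001, 0.0]] 85.7 [-0.38  0.22  0.   -0.   -1.36 -0.59] 37.65 [-0.1 -0.  -0.1]
[ 410.8 -327.9  209.3] [[-0.002, -0.569, 0.822], [0.001, 0.822, 0.569], [-1.0, 0.002, -0.001]] 85.6 [-0.38  0.22  0.   -0.   -1.36 -0.59] 37.7 [-0.3 -0.3  0.3]
[ 410.7 -327.9  209.1] [[-0.002, -0.569, 0.822], [0.001, 0.822, 0.569], [-1.0, 0.002, -0.001]] 85.3 [-0.38  0.22  0.   -0.   -1.36 -0.59] 37.75 [-0.4 -0.2 -0. ]
```

View pics/w18c.png

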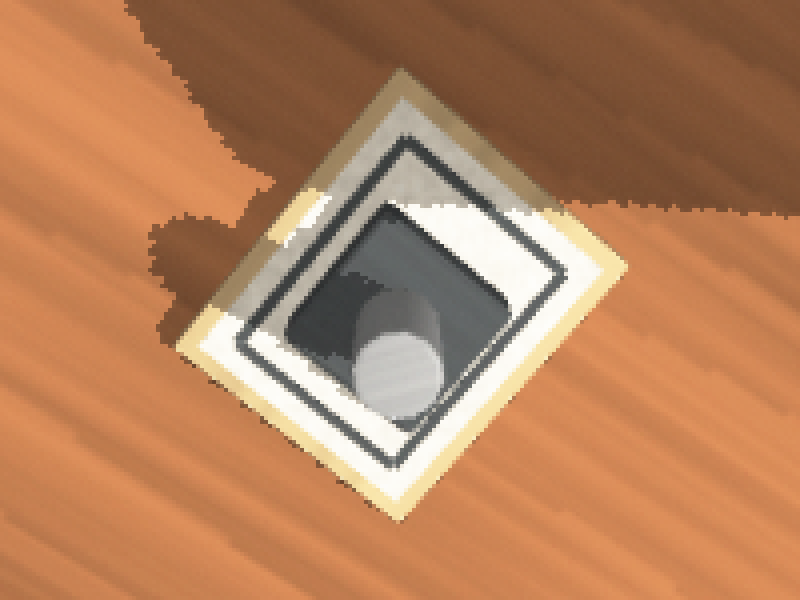

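View pics/ss18.png

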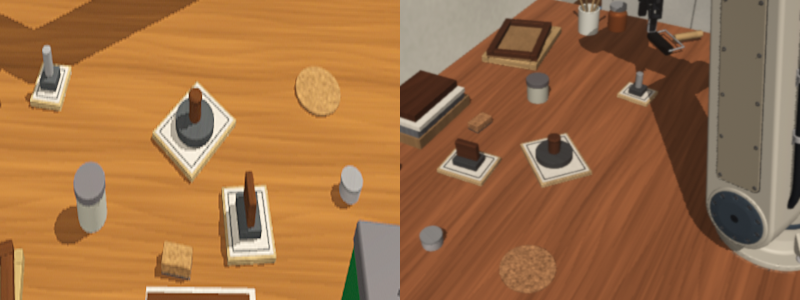

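View pics/scene18.png

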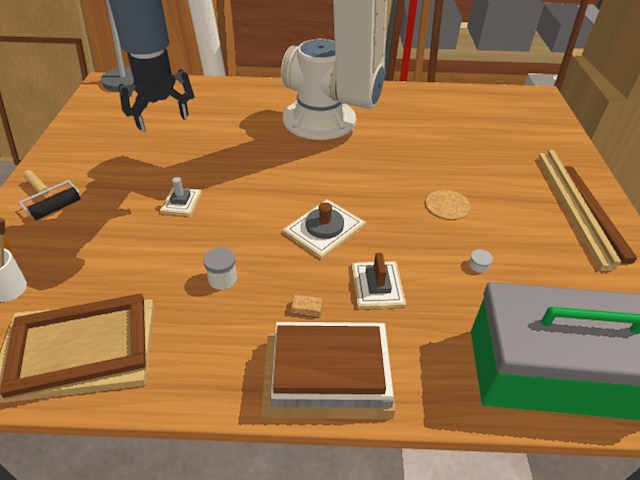

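Run:
```python
from h import *
c,K,P=load("wrist18")
g=lambda L:[(225+a/4-.5,135+b/4-.5) for a,b in L]
print("small slab",ray(K,P,g([(388,207),(510,310),(410,430),(287,332)]),30)[:,:2].mean(0),"post",ray(K,P,g([(399,376)]),74)[0])
print("panel",ray(K,P,g([(402,70),(627,265),(398,522),(177,348)]),12)[:,:2].mean(0),"line",ray(K,P,g([(408,142),(562,272),(394,465),(240,343)]),12)[:,:2].mean(0))
# medium in wrist14: slab & panel corners
c,K,P=load("wrist14"); cv2.imwrite("pics/w14c.png",cv2.resize(c[135:285,225:425],(800,600),interpolation=0)[:,:,::-1])
c,K,P=load("wrist9")
x,y,w,h=300,195,50,55; hs=cv2.cvtColor(c,cv2.COLOR_RGB2HSV); H=hs[y:y+h,x:x+w]; m=((H[...,1]>120)&(H[...,2]>30)).astype(np.uint8)
k,l,st,ce=cv2.connectedComponentsWithStats(m); i=1+np.argmax(st[1:,4]); q=ray(K,P,np.argwhere(l==i)[:,::-1]+[x,y],74)[:,:2].astype(np.float32); print("knob",cv2.minEnclosingCircle(q))
x,y,w,h=220,105,205,200;H=hs[y:y+h,x:x+w];m=(H[...,1]<60)&(H[...,2]>140);vv,uu=np.nonzero(m);print("Lpanel",cv2.minAreaRect(ray(K,P,np.c_[uu+x,vv+y],12)[:,:2].astype(np.float32)))
a,_,_=load("scene0");b,_,_=load("scene18")
for n,(x,y,w,h) in {"glue":(200,240,42,52),"tin":(465,245,32,30),"block":(286,290,42,30)}.items(): print(n,cv2.absdiff(a[y:y+h,x:x+w],b[y:y+h,x:x+w]).max())
```

```text
small slab [ 411.1821509  -329.19653119] post [ 412.08720905 -328.47419416   74.        ]
panel [ 411.59454798 -328.57078722] line [ 411.85039899 -328.2958281 ]
knob ((485.9400939941406, 24.65113067626953), 18.088970184326172)
Lpanel ((488.7195129394531, 27.12718963623047), (118.88255310058594, 145.20155334472656), 48.9781379699707)
glue 7
tin 6
block 6
```

View pics/w14c.png

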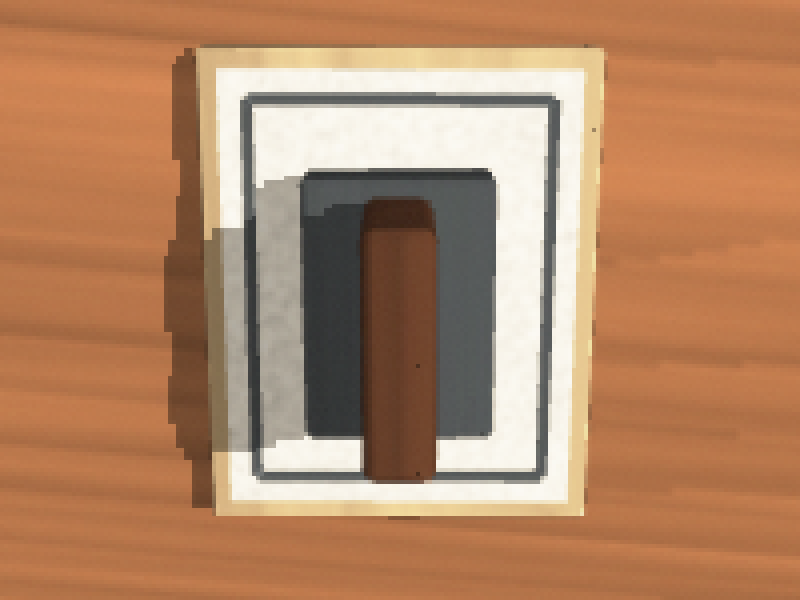

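```bash
python3 -c "
from workcell import manip
print(manip.hand_in())"
```

```text
the job is handed in; nothing more can be done
None
```

The three weights are on their own panels, upright and released, and the job was handed in at about 38 s of the 125 s limit.

I parked the small weight on the cork mat and let go of it there. Then I moved the large weight to the large panel, the medium weight to the medium panel, and finally the small weight from the mat to the small panel. The medium and small weights are turned square with their panels.

Last checks:
- **Small weight:** it measures within about 1 mm of its panel's middle.
- **Large weight:** the raw measurement puts it 2.8 mm off in x and 2.5 mm off in y. The knob reading takes in part of the neck (18 mm radius against the head's 16), so I judge the true offset at about 2 mm or less.
- **Medium weight:** in the wrist picture it looks centred and square inside the border line, but I did not measure it. The TCP was within about 1 mm of the panel's middle when I let go.
- **Glue pot, tack tin and sanding block:** these areas look unchanged between the first and last scene pictures.
- **Contact and forces:** the gripper was open and clear of everything at hand-in. Wrist-force readings stayed below 10 N at the end of every move. No check failed.

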